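# Clear the jammed corks out of the drawer's spice-tube rack

### The job

The corks of the empty bamboo spice tubes have slid inside and jammed: take the one wooden stick that is both thin enough to enter the tubes and long enough to go right through, and with it push every jammed cork all the way out of its tube, out of the end that opens onto the landing ledge, never pulling at a cork with the fingers while it is inside or driving it out of the other end. Put all the corks into the open steel lunch tin and lay the stick back in its own notch of the stick rest. Leave the other two sticks in their notches and everything else in the drawer where it is.

Things in the scene. Friction and masses are not known exactly. Their poses are not given: they have to be found in the camera images.
- rack: Spice-tube rack, fixed. Origin: on the drawer floor under the middle of the tubes; z up; x along the tubes in the pushing direction. A wooden board, 210 (x, from -65 to +145) by 262 (y) by 18 mm, carries four parallel bamboo tubes along x, each 110 mm long (x -55 to +55), bore 40, outside 50 mm; axes at y = -99, -33, +33, +99 mm, 39 mm above the origin, tops at 64 mm
- near_mouths (a point): Point midway between the two middle tubes at the height of the bores' axes, in the plane of the near mouths (the rack's x = -55 mm), where the stick goes in. Axes as the rack's. Each tube is open at both ends and has a sight slot about 22 mm wide along its top, through which a cork inside is seen
- ledge (a point): Middle of the landing ledge's top, at the rack's x = +98, y = 0, 18 mm above the rack's origin (1 mm below the bores' floor). The ledge is the board going on beyond the far mouths (x = +55 mm). On it strips 5 mm high, 14 to 22 mm either side of each tube's axis, keep a cork from rolling; a lip 10 mm high runs along its end at x = 139 to 145 mm
- stick_slim_c (a point): Centre of the right stick: round plain wooden stick, 26 mm in diameter, 200 mm long, about 80 g; x along the stick, both ends alike. It lies in a notch of the rest, its axis 24 mm above the rest's origin. Held, it must stand out at least 115 mm ahead of the fingers to go right through a tube
- stick_thick_c (a point): Centre of a stick too thick for the tubes: same wood, 46 mm in diameter, 200 mm long; x along the stick; lies in a notch of the rest
- stick_short_c (a point): Centre of a stick too short for the tubes: same wood, 26 mm in diameter, 90 mm long; x along the stick; lies in a notch of the rest
- rest: Stick rest, fixed: two wooden rails along y at x = -30 and +30 mm (10 mm thick), each with three 90-degree V notches at y = -70, 0 and +70 mm, rail tops about 28 mm high. Origin: on the drawer floor under the middle; the sticks lie along its x, across both rails; which stick is in which notch varies
- tin: Open rectangular steel lunch tin, loose, outside 220 (x) by 160 (y) by 40 mm high, wall and floor 3 mm; origin: centre of its underside, z up
- chopsticks: Bamboo chopstick pair lying along its y, 228 mm long, 8 mm thick, leave alone; origin: on the drawer floor under the middle
- spoon: Steel spoon, 170 mm, lying along its x, leave alone
- katori: Small round steel bowl, 80 mm across, 35 mm high, leave alone; origin: centre of the underside
- jar: Small glass jar, 44 mm across, 60 mm high, leave alone; origin: centre of the underside
- cork1: Jammed cork 1 of up to four (None: absent, its tube is empty): plain cork cylinder, 38 mm in diameter, 60 mm long, about 30 g; origin at its centre, x along it. Starts wholly inside the tube at the rack's y = -99 mm, axis 38 mm above the rack's origin, held by friction of some 5 to 10 N; once out it lies free in its groove of the ledge
- cork2: Jammed cork 2 of up to four (None: absent, its tube is empty): plain cork cylinder, 38 mm in diameter, 60 mm long, about 30 g; origin at its centre, x along it. Starts wholly inside the tube at the rack's y = -33 mm, axis 38 mm above the rack's origin, held by friction of some 5 to 10 N; once out it lies free in its groove of the ledge
- cork3: Jammed cork 3 of up to four (None: absent, its tube is empty): plain cork cylinder, 38 mm in diameter, 60 mm long, about 30 g; origin at its centre, x along it. Starts wholly inside the tube at the rack's y = 33 mm, axis 38 mm above the rack's origin, held by friction of some 5 to 10 N; once out it lies free in its groove of the ledge
- cork4: Jammed cork 4 of up to four (None: absent, its tube is empty): plain cork cylinder, 38 mm in diameter, 60 mm long, about 30 g; origin at its centre, x along it. Starts wholly inside the tube at the rack's y = 99 mm, axis 38 mm above the rack's origin, held by friction of some 5 to 10 N; once out it lies free in its groove of the ledge
Not all that is in view belongs to the job. What is shaped like the cork3 but green is not meant.

How it is judged:
By the outcome, as a careful person would: the job done as asked, in the order asked, and still so for the second after the job is handed in, with the robot touching nothing.
Of cork1, cork2, cork3, cork4 only 2 to 4 are there at a start; the rules pass over those that are not, and their reading is None.
At some moment in a run one of tin may be knocked a few centimetres aside while the robot is not near it.
It also fails if it takes over 210 s, if anything falls off the work surface, if the arm or the gripper's body presses on something with over 40 N, if the wrist force passes 120 N, or if a joint passes its speed limit or range.

### The arm

A 7-joint arm with a two-finger parallel gripper is mounted at the origin on the work surface. World frame = base frame: x ahead of the robot, y to its left, z up, the work surface at z = 0. Lengths are in m, angles in rad, forces in N, time in s.
With the tool pointing down it reaches from about 0.4 to 0.85 m from the base axis. Payload 4.5 kg.
Tool frame: the origin (TCP) lies on the mounting face of the last link; the fingertips stand 166 mm ahead of it and the grasp point (between the pads) lies 147 mm ahead of it; z points along the fingers, y is the line along which they close (so a half turn about z gives the same grasp; the last joint's range is limited). The gripper opens to 88 mm and grips with 3 to 60 N. Pads are 18 mm wide; open, the fingers measure 123 mm over their backs; the gripper's body (75 mm by 187 mm) begins 45 mm behind the grasp point.
Start: joints at [-1.21, 0.689, -0.195, 1.565, 0.157, 0.902, -0.215], TCP at [0.201, 0.592, 0.405] pointing down, gripper open.
Joint ranges: [-3.01, 3.01], [-0.46, 2.08], [-1.47, 1.51], [0.13, 2.56], [-1, 4.14], [0.04, 2.09], [-2.66, 2.66]. Speed limits (rad/s): [2.57, 2.57, 3.14, 3.14, 3.14, 3.14, 3.14].

### API

Orientations are given as a unit quaternion [x, y, z, w].
In Python, from plant import r, snapshot gives the robot as it stands. The module is installed in compiled form; this text tells all that it offers.
- The arm moves only by the tool move_arm, never from a script. Its argument "rows" is a list of rows, each a list of 5 numbers: the shift along the tool's x, y, z in m, then the turn about the tool's z in rad, then the finger opening in m, from 0 to 0.0881. In form: [[dx, dy, dz, spin, claw], ...]. A call has 1 to 10 rows; each row shifts and turns the commanded pose from where the row before left it, along the tool's axes as they then stand; what a row does not reach is not made up. A row lasts 1/12 s, in which the tool goes at most 41.7 mm and 7.16 degrees, less where a joint would pass 70% of its speed; a pose out of reach is approached as far as the arm can. A call with a gripper value outside its range is refused whole. The fingers move at their own pace and stop on an object; "newtons" is the grip in N (left out, the last holds). Time passes only in rows, so rows that do not move let the fingers close. It gives the time, the measured TCP pose, the force, the opening and the grip force at its end, in the units of the state.
- r.get_state(): the state, without advancing time (a new reading comes with each control period).
- snapshot(name): name is "side" or "top" or "wrist"; returns a dict with "color" (400x640x3 uint8, red, green, blue), "depth" (400x640 float32, m along the optical axis (not along the pixel's ray), 0 where there is no reading), "mtx" (3x3 intrinsics, pixels), "eye" and "orientation" of the camera in the world. Camera axes: x right, y up, looking along -z (the intrinsics and any distortion apply to the point x, -y, -z); pixel columns grow to the right and rows downward; lengths in m; the calibration is good to about 2 mm. A picture is of the moment at which its call begins.
- r.finish_job(): hands the job in; it is judged then, once.
The state is a dict: "clock": time; "q": joint angles; "qd": joint speeds; "joint_torque": joint torques, N m; "tool_pos": TCP position; "eef_rot": TCP orientation; "contact_force": force on the tool from outside, world axes, zero at the start; "moment": the same for the moment, N m; "opening": opening from 0.0 (shut) to 1.0 (fully open); "finger_force": force on a finger pad.
Only numpy, scipy, OpenCV 4.12 (cv2) and the standard library are available. Lean on these libraries where they do the work, as an engineer would, in place of code of your own. Each camera call takes 0.05 s, during which the arm holds its last target. There are 200 camera calls.

## Working session

There is one attempt and no reset: what is moved stays moved. The work goes in short steps, Python scripts to look and compute and a tool call to move; the robot and the scene stay as the last step left them, time stands still between calls to the robot, and variables do not carry over. Pictures are saved under pics/ and viewed, at most 14 in all, crops included, and the job is handed in when it is done.

Besides the shell and the picture viewer there is one more tool, called as name(argument=value, ...) on one line, values as JSON. move_arm: Moves the arm, as the interface text tells. Its arguments: {"type":"object","properties":{"rows":{"type":"array"},"newtons":{"type":"number"}},"required":["rows"]}

```bash
mkdir -p pics
cat > h.py <<'E'
import numpy as np, cv2
from scipy.spatial.transform import Rotation as R
from plant import r, snapshot
def snap(name,fn=None):
    s=snapshot(name)
    np.savez('last_%s.npz'%name,**{k:np.asarray(v) for k,v in s.items()})
    if fn: cv2.imwrite('pics/'+fn,cv2.cvtColor(s['color'],cv2.COLOR_RGB2BGR))
    return s
def load(name): return dict(np.load('last_%s.npz'%name))
def cloud(s):
    K=np.asarray(s['mtx']);d=s['depth'];v,u=np.mgrid[:d.shape[0],:d.shape[1]]
    p=np.stack([(u-K[0,2])/K[0,0]*d,-(v-K[1,2])/K[1,1]*d,-d],-1)
    o=np.asarray(s['orientation']);M=R.from_quat(o).as_matrix() if o.size==4 else o
    P=p@M.T+np.asarray(s['eye']);P[d==0]=np.nan
    return P
E
python3 - <<'E'
from h import *
st=r.get_state();print({k:np.round(v,3) for k,v in st.items()})
for n in('top','side'):
    s=snap(n,n+'1.png');print(n,np.round(s['mtx'],1).tolist(),s['eye'],s['orientation'],{k:v for k,v in s.items() if k not in('color','depth','mtx','eye','orientation')})
E
```

```text
{'clock': np.float64(0.0), 'q': array([-1.21 ,  0.69 , -0.194,  1.566,  0.157,  0.903, -0.215]), 'qd': array([ 0.   , -0.   , -0.   , -0.001,  0.001,  0.001, -0.   ]), 'joint_torque': array([-0.0000e+00, -5.2756e+01, -1.2670e+00, -1.5343e+01, -5.3000e-02,
        7.0000e-03,  0.0000e+00]), 'tool_pos': array([0.201, 0.592, 0.404]), 'eef_rot': array([ 0.163,  0.987, -0.001, -0.   ]), 'contact_force': array([-0.132, -0.57 ,  0.64 ]), 'moment': array([ 0.016,  0.004, -0.034]), 'finger_force': np.float64(0.0), 'opening': np.float64(1.004)}
top [[369.3, 0.0, 315.5], [0.0, 369.3, 203.3], [0.0, 0.0, 1.0]] [0.2560492  0.00241111 1.05964037] [ 0.08872722 -0.09022232 -0.69793166  0.70489631] {}
side [[395.8, 0.0, 321.7], [0.0, 395.8, 196.7], [0.0, 0.0, 1.0]] [ 0.43458029 -0.84085866  0.70324764] [ 0.44354429 -0.01681263 -0.02126217  0.89584246] {}
```

View pics/top1.png

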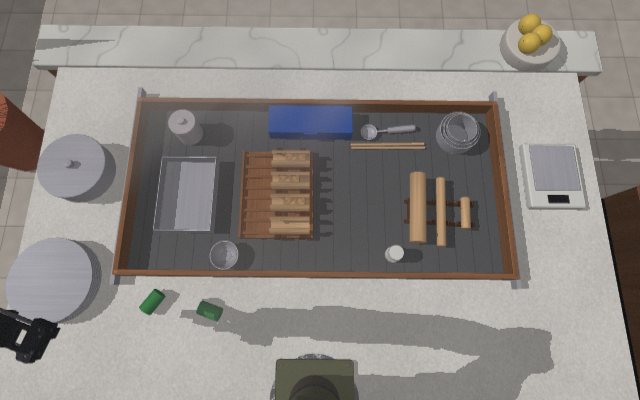

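View pics/side1.png

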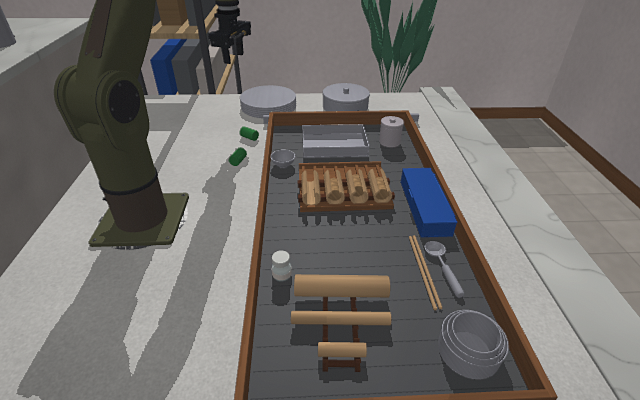

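Top view: the rack is at (277,194) with its ledge to the left, the tin at (186,194). The sticks are thick (418,207), long slim (441,211) and short (465,212), and the green decoys lie outside the drawer. The slim long one at (441,211) fits. I'll confirm it with a crop and measure.

Run:
```python
from h import *
s=load('top');c=cv2.cvtColor(s['color'],cv2.COLOR_RGB2BGR)
a=cv2.resize(c[140:250,230:325],None,fx=4,fy=4,interpolation=cv2.INTER_CUBIC)
b=cv2.resize(c[140:250,395:480],None,fx=4,fy=4,interpolation=cv2.INTER_CUBIC)
cv2.imwrite('pics/crop1.png',np.hstack([a,b]))
P=cloud(s)
def p(u,v): print((u,v),np.round(P[v,u],4))
print('floor');p(340,220);p(380,180);p(230,140)
print('board corners');[p(*q) for q in[(243,155),(241,233),(247,194),(312,152),(312,235)]]
print('tubes');[p(*q) for q in[(290,150),(290,157),(290,173),(290,181),(290,193),(290,201),(290,217),(290,225)]]
# slim stick points: region height mask
for nm,(u0,u1,v0,v1) in dict(slim=(432,450,170,255),thick=(405,430,165,250),short=(457,474,190,235)).items():
    Q=P[v0:v1,u0:u1].reshape(-1,3);fl=np.nanmedian(P[215:225,335:345,2])
    m=Q[:,2]>fl+0.026;Q=Q[m];top=Q[Q[:,2]>np.nanpercentile(Q[:,2],50)]
    cc=cv2.minAreaRect((Q[:,:2]*1000).astype(np.float32));print(nm,cc,np.nanpercentile(Q[:,2],[50,90,98])-fl,len(Q))
```

```text
floor
(340, 220) [ 0.4802 -0.0707  0.0037]
(380, 180) [ 0.6043 -0.1918  0.0032]
(230, 140) [0.7278 0.2666 0.0063]
board corners
(243, 155) [0.6692 0.2187 0.0303]
(241, 233) [0.4346 0.2109 0.0282]
(247, 194) [0.5507 0.2014 0.0229]
(312, 152) [0.6845 0.0134 0.0219]
(312, 235) [0.4321 0.0104 0.0213]
tubes
(290, 150) [0.6969 0.081  0.006 ]
(290, 157) [0.6518 0.0762 0.062 ]
(290, 173) [0.6021 0.0747 0.065 ]
(290, 181) [0.5813 0.0748 0.0556]
(290, 193) [0.5558 0.0763 0.0203]
(290, 201) [0.5209 0.0728 0.0607]
(290, 217) [0.475  0.0716 0.061 ]
(290, 225) [0.4593 0.0733 0.0267]
slim ((502.8800048828125, -355.2471923828125), (48.266273498535156, 199.27732849121094), 88.09564971923828) [0.03492633 0.03849834 0.04018489] 620
thick ((510.6208801269531, -286.9707946777344), (46.08660888671875, 200.45840454101562), 87.10575866699219) [0.05765193 0.06198516 0.06384007] 1158
short ((498.63330078125, -426.4073181152344), (46.12691116333008, 89.31671905517578), 84.43869018554688) [0.03497598 0.03840645 0.04058372] 295
```

View pics/crop1.png

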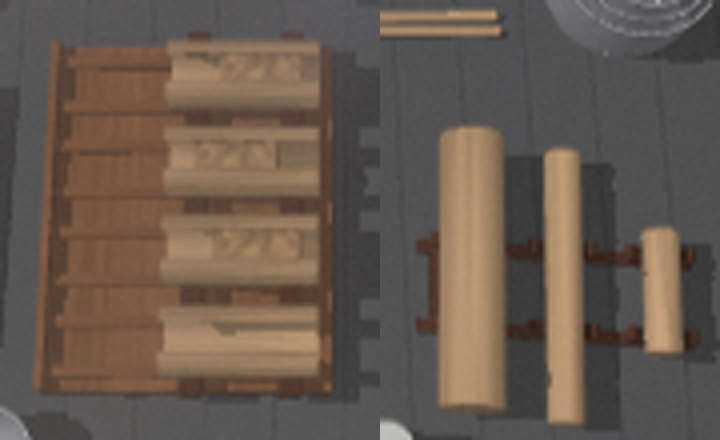

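Three tubes hold corks (x ≈ 0.66, 0.60 and 0.53); the lowest one looks empty. The slim long stick is the middle one. Next step is a close look from above the rack.

```bash
cat >> h.py <<'E'
def go(x,y,z,psi):
    """shift in present tool axes and spin (rad) needed to reach TCP x,y,z with tool-x azimuth psi deg"""
    st=r.get_state();M=R.from_quat(st['eef_rot']).as_matrix();d=np.array([x,y,z])-st['tool_pos']
    now=np.degrees(np.arctan2(M[1,0],M[0,0]));sp=np.radians((now-psi+180)%360-180)
    R2=M@R.from_euler('z',sp).as_matrix()
    print('now',np.round(st['tool_pos'],4),'psi %.2f'%now,'q',np.round(st['q'],2),'F',np.round(st['contact_force'],1),'t %.1f'%st['clock'])
    print(' shift tool',np.round(M.T@d,4),'spin',round(sp,4),' shift if after spin',np.round(R2.T@d,4))
E
python3 -c "
from h import *
go(.55,.06,.42,90)"
```

```text
now [0.2006 0.5916 0.404 ] psi 161.28 q [-1.21  0.69 -0.19  1.57  0.16  0.9  -0.22] F [-1.5 -0.  -0.3] t 0.1
 shift tool [-0.5016 -0.3914 -0.0153] spin 1.2441  shift if after spin [-0.5317  0.3494 -0.0153]
```

move_arm(rows=[[-0.025,-0.0196,-0.001,0,0.088],[-0.025,-0.0196,-0.001,0,0.088],[-0.025,-0.0196,-0.001,0,0.088],[-0.025,-0.0196,-0.001,0,0.088],[-0.025,-0.0196,-0.001,0,0.088],[-0.025,-0.0196,-0.001,0,0.088],[-0.025,-0.0196,-0.001,0,0.088],[-0.025,-0.0196,-0.001,0,0.088],[-0.025,-0.0196,-0.001,0,0.088],[-0.025,-0.0196,-0.001,0,0.088]])

```text
clock: 0.93
tool_pos: [0.375, 0.3245, 0.4145]
eef_rot: [0.163, 0.987, -0.0, -0.0]
contact_force: [0.0, -0.5, -1.1]
opening: 1.001
finger_force: 0.0
```

move_arm(rows=[[-0.025,-0.0196,-0.001,0,0.088],[-0.025,-0.0196,-0.001,0,0.088],[-0.025,-0.0196,-0.001,0,0.088],[-0.025,-0.0196,-0.001,0,0.088],[-0.025,-0.0196,-0.001,0,0.088],[-0.025,-0.0196,-0.001,0,0.088],[-0.025,-0.0196,-0.001,0,0.088],[-0.025,-0.0196,-0.001,0,0.088],[-0.025,-0.0196,-0.001,0,0.088],[-0.025,-0.0196,-0.001,0,0.088]])

```text
clock: 1.77
tool_pos: [0.5488, 0.0586, 0.4245]
eef_rot: [0.163, 0.987, -0.0, -0.0]
contact_force: [0.7, -0.4, -1.0]
opening: 0.998
finger_force: 0.0
```

move_arm(rows=[[0,0,0,0.124,0.088],[0,0,0,0.124,0.088],[0,0,0,0.124,0.088],[0,0,0,0.124,0.088],[0,0,0,0.124,0.088],[0,0,0,0.124,0.088],[0,0,0,0.124,0.088],[0,0,0,0.124,0.088],[0,0,0,0.124,0.088],[0,0,0,0.124,0.088]])

```text
clock: 2.6
tool_pos: [0.5481, 0.0602, 0.4244]
eef_rot: [0.708, 0.706, -0.0, -0.0]
contact_force: [-0.6, -0.1, -0.5]
opening: 0.996
finger_force: 0.0
```

```bash
python3 -c "
from h import *
s=snap('wrist','w1.png');go(.55,.06,.42,90)
print(s['eye'],s['orientation'],np.round(s['mtx'],1).tolist())"
```

```text
now [0.5482 0.0604 0.4243] psi 89.59 q [-0.26  0.57  0.11  1.78 -0.08  0.8  -0.12] F [ 0.2  0.7 -0.7] t 2.6
 shift tool [-0.0004  0.0019  0.0043] spin -0.0071  shift if after spin [-0.0004  0.0018  0.0043]
[0.54777624 0.1366391  0.40426784] [-1.48402848e-01  2.00168995e-04 -8.54768094e-04  9.88926602e-01] [[299.9, 0.0, 319.4], [0.0, 299.9, 196.9], [0.0, 0.0, 1.0]]
```

View pics/w1.png

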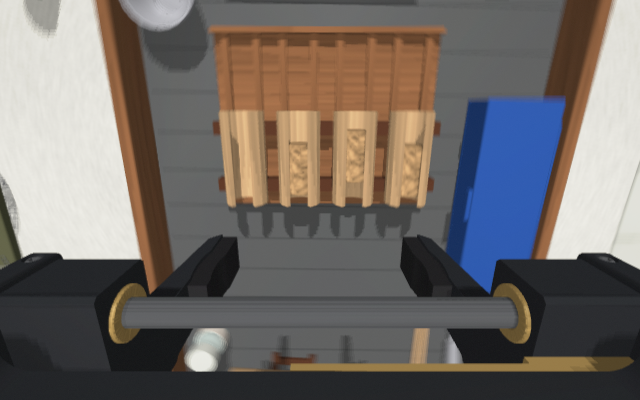

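Wrist view: ledge at the top (y+), the left tube (242,158) is empty, and the corks sit at (299,170), (356,155) and (411,170). Now the rack fit.

Run:
```python
from h import *
s=load('wrist');P=cloud(s);z=P[...,2]
sub=np.zeros(z.shape,bool);sub[25:212,205:447]=1
print('floor',np.nanmedian(z[100:240,180:200]), np.nanmedian(z[60:90,455:465]))
m=sub&(z>0.014)
Q=P[m];print('all rect mm',cv2.minAreaRect((Q[:,:2]*1000).astype(np.float32)))
b=sub&(abs(z-.021)<.004);print('board z',np.nanmedian(z[b]))
for i,(u0,u1) in enumerate([(215,270),(272,325),(328,382),(384,438)]):
    t=sub&(z>0.035);t[:,:u0]=0;t[:,u1:]=0;Q=P[t]
    c=cv2.minAreaRect((Q[:,:2]*1000).astype(np.float32))
    zt=np.nanpercentile(Q[:,2],[90,97])
    # midline: robust edges along x per y slice
    ys=np.arange(.025,.125,.01);mid=[]
    for y in ys:
        q=Q[abs(Q[:,1]-y)<.006,0]
        if len(q)>5: mid.append((y,(np.percentile(q,2)+np.percentile(q,98))/2,np.ptp(np.percentile(q,[2,98]))))
    mid=np.array(mid);f=np.polyfit(mid[:,0],mid[:,1],1)
    print(i,np.round(np.ravel([c[0],c[1]]),1),round(c[2],1),'ztop',np.round(zt,4),'mid x at y=.075 %.4f slope %.4f'%(np.polyval(f,.075),f[0]),np.round(mid[:,2].mean(),4))
```

```text
floor 0.0036410663243447716 0.0040773758465118826
all rect mm ((555.091064453125, 115.6807632446289), (271.74603271484375, 210.42837524414062), 0.6563653945922852)
board z 0.021917458680890428
0 [454.   74.8 111.2  65.6] 88.6 ztop [0.0633 0.0641] mid x at y=.075 0.4564 slope 0.0104 0.0536
1 [520.2  75.1  66.2 110.2] 0.2 ztop [0.063 0.064] mid x at y=.075 0.5224 slope 0.0087 0.0539
2 [591.9  76.1  67.4 109.9] 0.4 ztop [0.0631 0.0641] mid x at y=.075 0.5891 slope -0.0150 0.0542
3 [658.2  76.6  63.8 111.3] 2.9 ztop [0.0631 0.0641] mid x at y=.075 0.6549 slope -0.0287 0.0523
```

```bash
python3 -c "
from h import *
go(.438,-.353,.34,0)"
```

```text
now [0.5482 0.0604 0.4243] psi 89.59 q [-0.26  0.57  0.11  1.78 -0.08  0.8  -0.12] F [ 0.2  0.7 -0.7] t 2.6
 shift tool [-0.4142 -0.1071  0.0844] spin 1.5637  shift if after spin [-0.1101  0.4134  0.0844]
```

move_arm(rows=[[0,0,0,0.12,0.088],[0,0,0,0.12,0.088],[0,0,0,0.12,0.088],[0,0,0,0.12,0.088],[0,0,0,0.12,0.088],[0,0,0,0.12,0.088],[0,0,0,0.12,0.088],[0,0,0,0.12,0.088],[0,0,0,0.12,0.088],[0,0,0,0.12,0.088]])

```text
clock: 3.48
tool_pos: [0.5481, 0.0603, 0.4244]
eef_rot: [0.983, 0.185, -0.0, -0.0]
contact_force: [-0.2, -0.3, -0.7]
opening: 1.001
finger_force: 0.0
```

move_arm(rows=[[0,0,0,0.12,0.088],[0,0,0,0.12,0.088],[0,0,0,0.12,0.088],[-0.008,0.03,0.006,0,0.04],[-0.008,0.03,0.006,0,0.04],[-0.008,0.03,0.006,0,0.04],[-0.008,0.03,0.006,0,0.04],[-0.008,0.03,0.006,0,0.04],[-0.008,0.03,0.006,0,0.04],[-0.008,0.03,0.006,0,0.04]])

```text
clock: 4.32
tool_pos: [0.4948, -0.1518, 0.3822]
eef_rot: [1.0, 0.009, -0.0, -0.0]
contact_force: [1.3, -0.4, 0.2]
opening: 0.492
finger_force: 0.0
```

move_arm(rows=[[-0.008,0.03,0.006,0,0.04],[-0.008,0.03,0.006,0,0.04],[-0.008,0.03,0.006,0,0.04],[-0.008,0.03,0.006,0,0.04],[-0.008,0.03,0.006,0,0.04],[-0.008,0.03,0.006,0,0.04],[-0.008,0.024,0.006,0,0.04],[0,0,0,0,0.04],[0,0,0,0,0.04]])

```text
clock: 5.07
tool_pos: [0.4414, -0.3567, 0.3401]
eef_rot: [1.0, 0.007, -0.001, -0.0]
contact_force: [-0.6, -0.3, 0.4]
opening: 0.455
finger_force: 0.0
```

Run:
```python
from h import *
s=snap('wrist','w2.png');go(.438,-.353,.34,0);print(r.get_state()['opening'],s['eye'])
P=cloud(s);z=P[...,2]
m=(z>.03)&(z<.05)&(P[...,0]>.39)&(P[...,0]<.62)&(abs(P[...,1]+.355)<.022)
Q=P[m];print(len(Q),np.round(Q.min(0),4),np.round(Q.max(0),4),np.nanpercentile(Q[:,2],[50,95]))
print(cv2.minAreaRect((Q[:,:2]*1000).astype(np.float32)))
for x in np.arange(.42,.61,.02):
    q=Q[abs(Q[:,0]-x)<.006]
    if len(q)>9:print(round(x,2),len(q),np.round((np.percentile(q[:,1],[3,97])),4),'z',np.round(np.percentile(q[:,2],95),4))
```

```text
now [ 0.4424 -0.3552  0.3402] psi 0.91 q [ 0.37  0.74  0.4   1.82 -0.44  0.67 -0.54] F [1.  0.5 0. ] t 5.1
 shift tool [-0.0043 -0.0022  0.0002] spin 0.0159  shift if after spin [-0.0044 -0.0022  0.0002]
0.4537360153969358 [ 0.51691225 -0.35524423  0.31992101]
6016 [ 0.4051 -0.3767  0.03  ] [ 0.6012 -0.333   0.0431] [0.03918587 0.04150183]
((503.08721923828125, -354.55029296875), (195.90052795410156, 43.62782287597656), 0.5642259120941162)
0.42 278 [-0.364  -0.3409] z 0.0413
0.44 297 [-0.3655 -0.3419] z 0.0414
0.46 312 [-0.3662 -0.3429] z 0.0414
0.48 359 [-0.3675 -0.3348] z 0.0412
0.5 351 [-0.3687 -0.3456] z 0.0415
0.52 388 [-0.37   -0.3465] z 0.0416
0.54 437 [-0.3712 -0.3382] z 0.0415
0.56 444 [-0.3722 -0.3489] z 0.0416
0.58 473 [-0.3733 -0.3497] z 0.0416
0.6 208 [-0.3744 -0.3511] z 0.0413
```

View pics/w2.png

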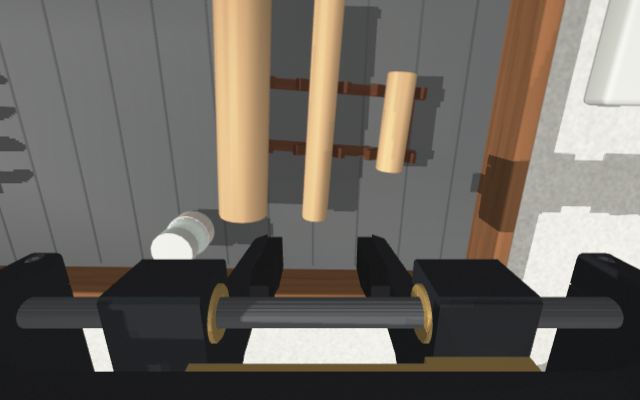

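The slim stick runs from (313,215) up between the thick one on the left and the short one on the right. Its axis passes (0.437,-0.3535) at yaw −3.3°, z 0.0285. Grasping near the close end.

```bash
python3 -c "
from h import *
go(.437,-.3535,.1795,-3.3)"
```

```text
now [ 0.4424 -0.3552  0.3402] psi 0.91 q [ 0.37  0.74  0.4   1.82 -0.44  0.67 -0.54] F [1.  0.5 0. ] t 5.1
 shift tool [-0.0052 -0.0015  0.1607] spin 0.0735  shift if after spin [-0.0053 -0.0011  0.1607]
```

move_arm(rows=[[0,0,0,0.073,0.036],[-0.005,-0.001,0.02,0,0.036],[0,0,0.025,0,0.036],[0,0,0.025,0,0.036],[0,0,0.025,0,0.036],[0,0,0.02,0,0.036],[0,0,0.02,0,0.036],[0,0,0.015,0,0.036],[0,0,0.01,0,0.036],[0,0,0,0,0.036]])

```text
clock: 5.95
tool_pos: [0.438, -0.3522, 0.179]
eef_rot: [1.0, -0.028, -0.001, -0.002]
contact_force: [-0.8, 0.1, 0.4]
opening: 0.405
finger_force: 0.0
```

```bash
python3 -c "
from h import *
go(.437,-.3535,.1795,-3.3)"
```

```text
now [ 0.438  -0.3522  0.179 ] psi -3.17 q [ 0.47  0.98  0.22  1.9  -0.59  0.33 -0.47] F [-0.8  0.1  0.4] t 6.0
 shift tool [-0.0009  0.0013 -0.0005] spin 0.0023  shift if after spin [-0.0009  0.0013 -0.0005]
```

Close, check, and lift.

move_arm(rows=[[0,0.001,0,0,0.02],[0,0,0,0,0.01],[0,0,0,0,0.01],[0,0,0,0,0.01],[0,0,0,0,0.01]], newtons=45)

```text
clock: 6.37
tool_pos: [0.4379, -0.3548, 0.1814]
eef_rot: [1.0, -0.029, 0.001, -0.0]
contact_force: [0.5, 2.5, 2.5]
opening: 0.278
finger_force: 45.0
```

move_arm(rows=[[0,0,0,0,0.01],[0,0,-0.01,0,0.01],[0,0,-0.02,0,0.01],[0,0,-0.03,0,0.01],[0,0,-0.03,0,0.01],[0,0,-0.03,0,0.01],[0,0,0,0,0.01]])

```text
clock: 6.95
tool_pos: [0.4381, -0.3572, 0.3064]
eef_rot: [1.0, -0.03, 0.004, 0.004]
contact_force: [0.1, -1.1, -0.1]
opening: 0.284
finger_force: 45.0
```

Run:
```python
from h import *
s=snap('wrist','w3.png');go(.5225,-.20,.25,90.5);M=R.from_quat(r.get_state()['eef_rot']).as_matrix();t=r.get_state()['tool_pos']
T=(cloud(s)-t)@M   # tool frame
np.save('T.npy',T)
m=(T[...,0]>.05)&(T[...,0]<.2)&(abs(T[...,1])<.02)&(T[...,2]<.18)
Q=T[m];print(len(Q))
for x in np.arange(.06,.19,.02):
    q=Q[abs(Q[:,0]-x)<.006]
    if len(q)>9:print(round(x,2),len(q),np.round(np.percentile(q[:,1],[3,97]),4),'z',np.round(np.percentile(q[:,2],5),4))
print('tip',Q[:,0].max())
```

```text
now [ 0.4379 -0.3565  0.3041] psi -3.39 q [ 0.38  0.79  0.38  1.86 -0.5   0.58 -0.55] F [-0.7  0.8 -1.1] t 7.0
 shift tool [ 0.075  -0.1615  0.0537] spin -1.6386  shift if after spin [0.156  0.0857 0.0537]
10398
0.06 1699 [-0.0113  0.0115] z 0.1379
0.08 1951 [-0.0116  0.0113] z 0.1379
0.1 2288 [-0.0117  0.0112] z 0.1379
tip 0.11388174746140833
```

View pics/w3.png

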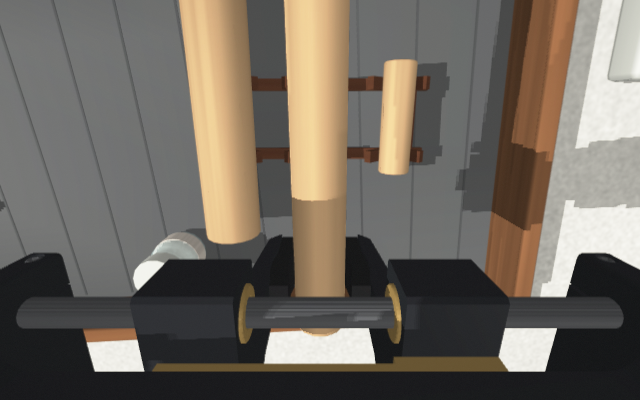

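Stick held straight, axis 151 mm along the tool and tip about 165 mm ahead. Turn it to +y and go to the first tube (x ≈ 0.5225).

move_arm(rows=[[0,0,0,-0.117,0.01],[0,0,0,-0.117,0.01],[0,0,0,-0.117,0.01],[0,0,0,-0.117,0.01],[0,0,0,-0.117,0.01],[0,0,0,-0.117,0.01],[0,0,0,-0.117,0.01]])

```text
clock: 7.58
tool_pos: [0.437, -0.3551, 0.2998]
eef_rot: [0.928, 0.374, -0.0, -0.001]
contact_force: [0.2, -0.5, -1.5]
opening: 0.28
finger_force: 45.0
```

move_arm(rows=[[0,0,0,-0.117,0.01],[0,0,0,-0.117,0.01],[0,0,0,-0.117,0.01],[0,0,0,-0.117,0.01],[0,0,0,-0.117,0.01],[0,0,0,-0.117,0.01],[0,0,0,-0.117,0.01]])

```text
clock: 8.17
tool_pos: [0.4369, -0.3552, 0.2998]
eef_rot: [0.702, 0.712, -0.0, -0.001]
contact_force: [0.6, -0.3, -1.2]
opening: 0.284
finger_force: 45.0
```

```bash
python3 -c "
from h import *
go(.525,-.18,.193,90.5)"
```

```text
now [ 0.4369 -0.3552  0.2998] psi 90.81 q [ 0.64  0.76 -0.06  1.85  0.08  0.54  0.53] F [ 0.6 -0.3 -1.2] t 8.2
 shift tool [0.1738 0.0907 0.1068] spin 0.0054  shift if after spin [0.1743 0.0897 0.1068]
```

move_arm(rows=[[0.029,0.015,0,0.005,0.01],[0.029,0.015,0,0,0.01],[0.029,0.015,0,0,0.01],[0.029,0.015,0,0,0.01],[0.029,0.015,0,0,0.01],[0.029,0.015,0,0,0.01],[0,0,0.03,0,0.01],[0,0,0.03,0,0.01],[0,0,0.03,0,0.01],[0,0,0.015,0,0.01]])

```text
clock: 9.0
tool_pos: [0.5253, -0.1802, 0.1921]
eef_rot: [0.706, 0.709, -0.001, -0.002]
contact_force: [-0.2, -0.1, -0.9]
opening: 0.28
finger_force: 45.0
```

move_arm(rows=[[0,0,0,0,0.01],[0,0,0,0,0.01]])

```text
clock: 9.17
tool_pos: [0.526, -0.1808, 0.1947]
eef_rot: [0.706, 0.708, -0.001, -0.001]
contact_force: [0.0, 0.3, -0.8]
opening: 0.28
finger_force: 45.0
```

Run:
```python
from h import *
go(.525,-.18,.193,90.5)
s=snap('wrist','w4.png');P=cloud(s);z=P[...,2]
for nm,lo,hi in(('stick',-.12,-.02),('tubes',.02,.13)):
  m=(P[...,1]>lo)&(P[...,1]<hi)&(z>.035 if nm=='stick' else z>.052)&(P[...,0]>.38)&(P[...,0]<.73)
  Q=P[m];
  if nm=='stick':Q=Q[abs(Q[:,0]-.524)<.03]
  for y in np.arange(lo+.01,hi,.02):
    q=Q[abs(Q[:,1]-y)<.005]
    if nm=='stick':
      if len(q)>9: print(nm,round(y,3),np.round(np.percentile(q[:,0],[3,97]),4),round(np.percentile(q[:,2],95),4))
    else: print(nm,round(y,3),[(c,np.round(np.percentile(k,[3,97]),4),len(k)) for c in(.4565,.5225,.5885,.6545) if len(k:=q[abs(q[:,0]-c)<.03,0])>9])
m=(abs(P[...,0]-.524)<.008)&(z>.045)&(P[...,1]<.015);print('tip y',np.nanmax(P[m][:,1]))
m=(abs(P[...,0]-.5225)<.03)&(z>.055)&(P[...,1]>.005);print('mouth y',np.nanpercentile(P[m][:,1],1))
```

```text
now [ 0.526  -0.1808  0.1947] psi 90.20 q [ 0.25  0.93 -0.01  1.91  0.02  0.31  0.23] F [ 0.   0.3 -0.8] t 9.2
 shift tool [ 0.0008 -0.001   0.0017] spin -0.0052  shift if after spin [ 0.0008 -0.001   0.0017]
stick -0.11 [0.5129 0.5359] 0.0545
stick -0.09 [0.5126 0.5356] 0.0544
stick -0.07 [0.5123 0.5356] 0.0544
tubes 0.03 []
tubes 0.05 []
tubes 0.07 []
tubes 0.09 []
tubes 0.11 []
tip y -0.06810760754715345
mouth y nan
  return np.nanmean(a, axis, out=out, keepdims=keepdims)
```

View pics/w4.png

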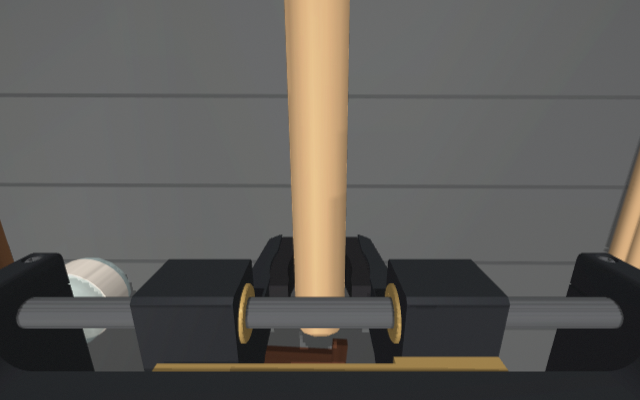

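Stick axis is in line with the tube (x .524, z .0415). Pushing slowly.

move_arm(rows=[[0.012,0,0,0,0.01],[0.012,0,0,0,0.01],[0.012,0,0,0,0.01],[0.008,0,0,0,0.01],[0.008,0,0,0,0.01],[0.008,0,0,0,0.01]])

```text
clock: 9.72
tool_pos: [0.5263, -0.1237, 0.1965]
eef_rot: [0.707, 0.707, -0.002, 0.003]
contact_force: [-0.2, -11.9, -0.5]
opening: 0.287
finger_force: 45.0
```

move_arm(rows=[[0.008,0,0,0,0.01],[0.008,0,0,0,0.01],[0.008,0,0,0,0.01],[0.008,0,0,0,0.01],[0.008,0,0,0,0.01],[0.008,0,0,0,0.01],[0,0,0,0,0.01]])

```text
clock: 10.3
tool_pos: [0.526, -0.0743, 0.1963]
eef_rot: [0.706, 0.708, -0.001, 0.002]
contact_force: [0.3, -6.8, 0.5]
opening: 0.282
finger_force: 45.0
```

Run:
```python
from h import *
go(.5235,-.024,.193,90.5)
s=snap('wrist','w5.png')
```

```text
now [ 0.526  -0.0743  0.1963] psi 90.14 q [ 0.04  0.91  0.02  1.99 -0.05  0.24  0.11] F [ 0.3 -6.8  0.5] t 10.3
 shift tool [ 0.0503 -0.0024  0.003 ] spin -0.0063  shift if after spin [ 0.0504 -0.0021  0.003 ]
```

View pics/w5.png

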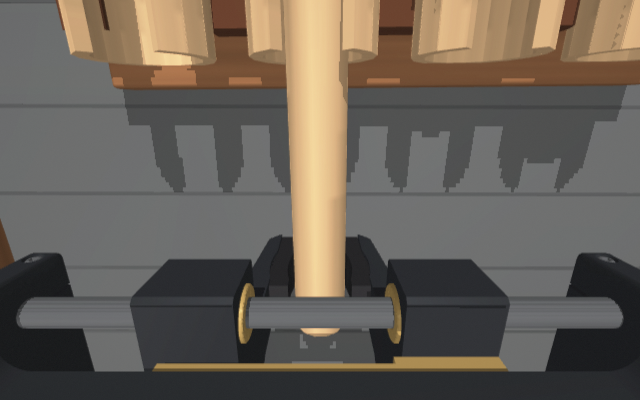

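The stick is in the second tube and pushing at about 7 N. Continuing.

move_arm(rows=[[0.008,-0.0005,0.0005,0,0.01],[0.008,-0.0005,0.0005,0,0.01],[0.008,-0.0005,0.0005,0,0.01],[0.008,-0.0005,0.0005,0,0.01],[0.007,0,0,0,0.01],[0.006,0,0,0,0.01],[0.004,0,0,0,0.01],[0.003,0,0,0,0.01],[0,0,0,0,0.01]])

```text
clock: 11.1
tool_pos: [0.524, -0.0189, 0.1938]
eef_rot: [0.705, 0.709, 0.001, -0.001]
contact_force: [-0.3, 0.1, -1.4]
opening: 0.28
finger_force: 45.0
```

```bash
cat >> h.py <<'E'
def ledge(P):
    z=P[...,2]
    for c in(.6535,.5875,.5215):
        m=(abs(P[...,0]-c)<.018)&(z>.036)&(P[...,1]>.132)&(P[...,1]<.213)
        n=(abs(P[...,0]-c)<.008)&(z>.03)&(P[...,1]>.135)&(P[...,1]<.213)
        print(c,m.sum(),end=' ')
        if m.sum()>20: Q=P[m];print('y',np.round(np.percentile(Q[:,1],[2,98]),4),'x',np.round(np.percentile(Q[:,0],[2,50,98]),4),'z',round(np.percentile(Q[:,2],95),4))
        else: print()
E
python3 - <<'E'
from h import *
go(.5235,-.024,.193,90.5)
s=snap('top','t2.png');ledge(cloud(s))
c=cv2.cvtColor(s['color'],cv2.COLOR_RGB2BGR)
cv2.imwrite('pics/t2c.png',cv2.resize(c[130:260,140:330],None,fx=4,fy=4,interpolation=cv2.INTER_CUBIC))
E
```

```text
now [ 0.524  -0.0189  0.1938] psi 90.37 q [-0.07  0.92  0.02  2.01 -0.09  0.22  0.05] F [-0.3  0.1 -1.4] t 11.1
 shift tool [-0.0051 -0.0005  0.0008] spin -0.0022  shift if after spin [-0.0051 -0.0005  0.0008]
0.6535 0 
0.5875 0 
0.5215 294 y [0.1328 0.2071] x [0.5041 0.517  0.5333] z 0.0622
```

View pics/t2c.png

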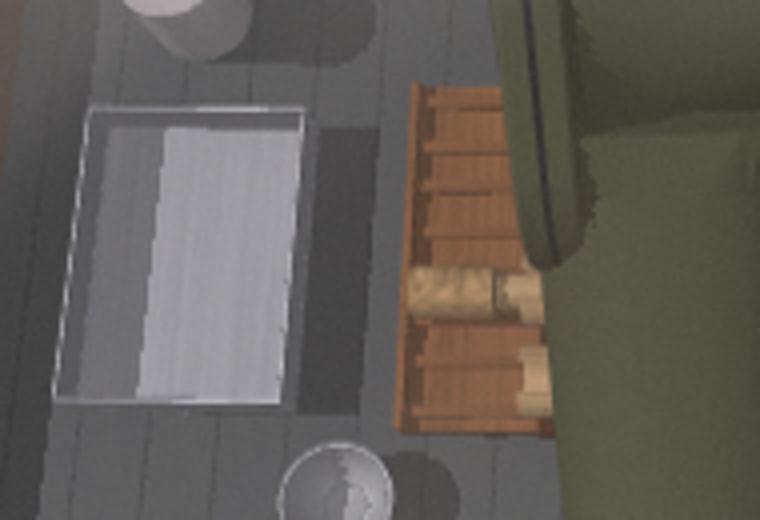

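Cork 3 lies on the ledge. Retract, move over one tube (+66 mm), and push the next.

move_arm(rows=[[-0.02,0,0,0,0.01],[-0.02,0,0,0,0.01],[-0.02,0,0,0,0.01],[-0.02,0,0,0,0.01],[-0.02,0,0,0,0.01],[-0.02,0,0,0,0.01],[-0.02,0,0,0,0.01],[-0.02,0,0,0,0.01],[-0.004,0,0,0,0.01]])

```text
clock: 11.9
tool_pos: [0.524, -0.1892, 0.1938]
eef_rot: [0.708, 0.707, -0.001, 0.001]
contact_force: [0.2, -0.4, -1.5]
opening: 0.287
finger_force: 45.0
```

move_arm(rows=[[0,0.022,0,0,0.01],[0,0.022,0,0,0.01],[0,0.022,0,0,0.01],[0,0,0,0,0.01],[0,0,0,0,0.01]])

```text
clock: 12.32
tool_pos: [0.5915, -0.1829, 0.1936]
eef_rot: [0.705, 0.709, 0.001, -0.0]
contact_force: [-0.9, -0.1, -0.7]
opening: 0.284
finger_force: 45.0
```

```bash
cat >> h.py <<'E'
def stick(c):
    st=r.get_state();P=cloud(snap('wrist'));z=P[...,2];ty=st['tool_pos'][1]
    m=(abs(P[...,0]-c)<.03)&(z>.035)&(z<.09)&(P[...,1]>ty+.06)&(P[...,1]<ty+.115);Q=P[m]
    for a in(.07,.09,.11):
        q=Q[abs(Q[:,1]-ty-a)<.005]
        if len(q)>9: print('y %.3f'%(ty+a),'mid x',round(np.percentile(q[:,0],[3,97]).mean(),4),'axis z',round(np.percentile(q[:,2],95)-.013,4))
E
python3 -c "
from h import *
go(.591,-.182,.193,90.5);stick(.591)"
```

```text
now [ 0.5915 -0.1829  0.1936] psi 90.33 q [ 0.23  0.97 -0.01  1.71  0.01  0.45  0.22] F [-0.9 -0.1 -0.7] t 12.3
 shift tool [ 0.0009 -0.0005  0.0006] spin -0.0029  shift if after spin [ 0.0009 -0.0005  0.0006]
y -0.113 mid x 0.5902 axis z 0.0403
y -0.093 mid x 0.5899 axis z 0.0402
y -0.073 mid x 0.5896 axis z 0.04
```

move_arm(rows=[[0.01,0,-0.002,0,0.01],[0.012,0,0,0,0.01],[0.012,0,0,0,0.01],[0.01,0,0,0,0.01],[0.01,0,0,0,0.01],[0.01,0,0,0,0.01],[0.01,0,0,0,0.01],[0.01,0,0,0,0.01]])

```text
clock: 13.03
tool_pos: [0.5899, -0.1044, 0.196]
eef_rot: [0.707, 0.707, -0.003, 0.003]
contact_force: [-0.4, -11.9, -1.4]
opening: 0.283
finger_force: 45.0
```

move_arm(rows=[[0.01,0,0,0,0.01],[0.01,0,0,0,0.01],[0.01,0,0,0,0.01],[0.01,0,0,0,0.01],[0.01,0,0,0,0.01],[0.009,0,0,0,0.01],[0.007,0,0,0,0.01],[0.005,0,0,0,0.01],[0.004,0,0,0,0.01],[0,0,0,0,0.01]])

```text
clock: 13.87
tool_pos: [0.59, -0.0232, 0.1956]
eef_rot: [0.705, 0.709, 0.001, -0.001]
contact_force: [-0.1, -0.0, -0.6]
opening: 0.282
finger_force: 45.0
```

```bash
python3 -c "
from h import *
go(.59,-.022,.193,90.5);ledge(cloud(snap('top')));ledge(cloud(snap('side')))"
```

```text
now [ 0.59   -0.0232  0.1956] psi 90.37 q [-0.05  0.95  0.03  1.8  -0.07  0.39  0.03] F [-0.1 -0.  -0.6] t 13.9
 shift tool [ 0.0012 -0.      0.0026] spin -0.0023  shift if after spin [ 0.0012 -0.      0.0026]
0.6535 0 
0.5875 287 y [0.1342 0.2025] x [0.5698 0.584  0.6028] z 0.0622
0.5215 247 y [0.1486 0.2072] x [0.504  0.5171 0.5335] z 0.0624
0.6535 0 
0.5875 27 y [0.1504 0.2055] x [0.5696 0.5719 0.5761] z 0.0532
0.5215 159 y [0.146  0.2068] x [0.5043 0.52   0.538 ] z 0.0599
```

Cork 2 is out (front at y ≈ 0.203, force zero). Next tube.

move_arm(rows=[[-0.02,0,0,0,0.01],[-0.02,0,0,0,0.01],[-0.02,0,0,0,0.01],[-0.02,0,0,0,0.01],[-0.02,0,0,0,0.01],[-0.02,0,0,0,0.01],[-0.02,0,0,0,0.01],[-0.02,0,0,0,0.01]])

```text
clock: 14.63
tool_pos: [0.5905, -0.1865, 0.1957]
eef_rot: [0.706, 0.708, 0.0, -0.0]
contact_force: [-0.3, -0.7, -0.7]
opening: 0.279
finger_force: 45.0
```

move_arm(rows=[[0,0,0,0,0.01],[0,0.022,0,0,0.01],[0,0.022,0,0,0.01],[0,0.022,0,0,0.01],[0,0,0,0,0.01],[0,0,0,0,0.01]])

```text
clock: 15.13
tool_pos: [0.6573, -0.1839, 0.1955]
eef_rot: [0.705, 0.709, 0.001, -0.0]
contact_force: [-0.4, 0.3, 0.1]
opening: 0.284
finger_force: 45.0
```

```bash
python3 -c "
from h import *
go(.657,-.182,.195,90.5);stick(.657)"
```

```text
now [ 0.6573 -0.1839  0.1955] psi 90.31 q [ 0.21  1.03 -0.    1.5   0.    0.61  0.21] F [-0.4  0.3  0.1] t 15.1
 shift tool [ 0.0019 -0.0003  0.0005] spin -0.0034  shift if after spin [ 0.0019 -0.0003  0.0005]
y -0.114 mid x 0.656 axis z 0.0421
y -0.094 mid x 0.6557 axis z 0.0421
y -0.074 mid x 0.6555 axis z 0.042
```

move_arm(rows=[[0.012,0,0,0,0.01],[0.012,0,0,0,0.01],[0.012,0,0,0,0.01],[0.01,0,0,0,0.01],[0.01,0,0,0,0.01],[0.01,0,0,0,0.01],[0.01,0,0,0,0.01],[0.01,0,0,0,0.01]])

```text
clock: 15.85
tool_pos: [0.6556, -0.1042, 0.1962]
eef_rot: [0.707, 0.707, -0.004, 0.003]
contact_force: [-0.7, -12.0, -1.2]
opening: 0.282
finger_force: 45.0
```

move_arm(rows=[[0.01,0,0,0,0.01],[0.01,0,0,0,0.01],[0.01,0,0,0,0.01],[0.01,0,0,0,0.01],[0.01,0,0,0,0.01],[0.009,0,0,0,0.01],[0.007,0,0,0,0.01],[0.005,0,0,0,0.01],[0.003,0,0,0,0.01],[0,0,0,0,0.01]])

```text
clock: 16.68
tool_pos: [0.6559, -0.0225, 0.1957]
eef_rot: [0.705, 0.709, 0.001, -0.001]
contact_force: [0.1, 0.2, -0.2]
opening: 0.282
finger_force: 45.0
```

```bash
python3 -c "
from h import *
go(.656,-.022,.195,90.5);ledge(cloud(snap('top')));ledge(cloud(snap('side')))"
```

```text
now [ 0.6559 -0.0225  0.1957] psi 90.38 q [-0.05  1.    0.03  1.59 -0.05  0.55  0.02] F [ 0.1  0.2 -0.2] t 16.7
 shift tool [0.0005 0.0001 0.0007] spin -0.0021  shift if after spin [0.0005 0.0001 0.0007]
0.6535 279 y [0.1345 0.2034] x [0.6357 0.6481 0.6664] z 0.062
0.5875 257 y [0.1438 0.2021] x [0.5698 0.5835 0.603 ] z 0.0622
0.5215 244 y [0.1487 0.2073] x [0.5041 0.517  0.5334] z 0.0628
0.6535 88 y [0.1427 0.2036] x [0.6358 0.643  0.6551] z 0.0603
0.5875 150 y [0.1429 0.202 ] x [0.5704 0.5854 0.6041] z 0.0599
0.5215 171 y [0.1476 0.206 ] x [0.5043 0.5211 0.5379] z 0.0603
```

All three are out. Retract and return the stick; also check that tube 4 is really empty.

move_arm(rows=[[-0.02,0,0,0,0.01],[-0.02,0,0,0,0.01],[-0.02,0,0,0,0.01],[-0.02,0,0,0,0.01],[-0.02,0,0,0,0.01],[-0.02,0,0,0,0.01],[-0.02,0,0,0,0.01],[-0.02,0,0,0,0.01],[-0.01,0,0,0,0.01]])

```text
clock: 17.53
tool_pos: [0.6561, -0.1988, 0.1958]
eef_rot: [0.707, 0.707, -0.001, 0.001]
contact_force: [0.2, -1.9, -0.8]
opening: 0.28
finger_force: 45.0
```

move_arm(rows=[[0,0,-0.025,0,0.01],[0,0,-0.03,0,0.01],[0,0,-0.03,0,0.01],[0,0,-0.025,0,0.01],[0,0,0,0,0.01]])

```text
clock: 17.95
tool_pos: [0.6587, -0.1952, 0.3116]
eef_rot: [0.706, 0.709, 0.003, 0.004]
contact_force: [1.0, -0.3, 0.0]
opening: 0.285
finger_force: 45.0
```

Run:
```python
from h import *
go(.438,-.3536,.305,-3.3)
P=cloud(snap('top'))
for c in(.4575,.5235,.5895):
    print(c,[round(float(np.nanmedian(P[(abs(P[...,0]-c)<.006)&(abs(P[...,1]-y)<.006)][:,2])),3) for y in(.03,.05,.07,.09,.11,.125)])
```

```text
now [ 0.6587 -0.1952  0.3116] psi 90.25 q [ 0.22  0.88 -0.    1.45  0.    0.81  0.22] F [ 1.  -0.3  0. ] t 17.9
 shift tool [-0.1575 -0.2215  0.0046] spin 1.6327  shift if after spin [-0.2113  0.1709  0.0046]
0.4575 [0.024, 0.025, 0.025, 0.025, 0.025, 0.024]
0.5235 [0.025, 0.026, 0.024, 0.024, 0.025, 0.023]
0.5895 [0.024, 0.025, 0.026, 0.026, 0.024, 0.025]
```

All tubes are empty. Going back to the rest.

move_arm(rows=[[-0.0158,-0.0222,0,0,0.01],[-0.0158,-0.0222,0,0,0.01],[-0.0158,-0.0222,0,0,0.01],[-0.0158,-0.0222,0,0,0.01],[-0.0158,-0.0222,0,0,0.01],[-0.0158,-0.0222,0,0,0.01],[-0.0158,-0.0222,0,0,0.01],[-0.0158,-0.0222,0,0,0.01],[-0.0158,-0.0222,0,0,0.01],[-0.0158,-0.0222,0,0,0.01]])

```text
clock: 18.83
tool_pos: [0.434, -0.3539, 0.3044]
eef_rot: [0.705, 0.709, 0.0, -0.001]
contact_force: [-0.2, -0.4, -1.8]
opening: 0.283
finger_force: 45.0
```

move_arm(rows=[[0,0,0,0.1166,0.01],[0,0,0,0.1166,0.01],[0,0,0,0.1166,0.01],[0,0,0,0.1166,0.01],[0,0,0,0.1166,0.01],[0,0,0,0.1166,0.01],[0,0,0,0.1166,0.01]])

```text
clock: 19.42
tool_pos: [0.4351, -0.3532, 0.3043]
eef_rot: [0.93, 0.368, -0.001, -0.001]
contact_force: [0.8, 0.1, -0.6]
opening: 0.287
finger_force: 45.0
```

move_arm(rows=[[0,0,0,0.1166,0.01],[0,0,0,0.1166,0.01],[0,0,0,0.1166,0.01],[0,0,0,0.1166,0.01],[0,0,0,0.1166,0.01],[0,0,0,0.1166,0.01],[0,0,0,0.1166,0.01],[0,0,0,0,0.01],[0,0,0,0,0.01]])

```text
clock: 20.17
tool_pos: [0.4352, -0.3533, 0.3046]
eef_rot: [1.0, -0.027, -0.001, -0.001]
contact_force: [-0.2, 0.9, -0.4]
opening: 0.282
finger_force: 45.0
```

Run:
```python
from h import *
go(.438,-.3536,.1795,-3.3)
st=r.get_state();s=snap('wrist','w6.png');P=cloud(s)
M=R.from_quat(st['eef_rot']).as_matrix();T=(P-st['tool_pos'])@M
m=(T[...,0]>.05)&(T[...,0]<.2)&(abs(T[...,1])<.02)&(T[...,2]<.18);Q=P[m]
for x in(.5,.52,.54):
    q=Q[abs(Q[:,0]-x)<.005]
    if len(q)>9:print(x,'mid y',np.percentile(q[:,1],[3,97]).mean().round(4),'axis z',(np.percentile(q[:,2],95)-.013).round(4), 'want y',round(-.3525-.0572*(x-.42),4))
```

```text
now [ 0.4352 -0.3533  0.3046] psi -3.09 q [ 0.38  0.79  0.39  1.87 -0.5   0.59 -0.54] F [-0.2  0.9 -0.4] t 20.2
 shift tool [0.0031 0.0003 0.1251] spin 0.0037  shift if after spin [0.0031 0.0003 0.1251]
0.5 mid y -0.3557 axis z 0.1512 want y -0.3571
0.52 mid y -0.3566 axis z 0.151 want y -0.3582
0.54 mid y -0.3575 axis z 0.1509 want y -0.3594
```

move_arm(rows=[[0.003,0.001,0.02,0.01,0.01],[0,0,0.025,0,0.01],[0,0,0.025,0,0.01],[0,0,0.02,0,0.01],[0,0,0.015,0,0.01],[0,0,0.009,0,0.01],[0,0,0.004,0,0.01],[0,0,0.002,0,0.01],[0,0,0,0,0.01]])

```text
clock: 20.97
tool_pos: [0.4383, -0.3554, 0.1859]
eef_rot: [0.999, -0.034, 0.0, 0.0]
contact_force: [0.7, 0.0, -1.0]
opening: 0.278
finger_force: 45.0
```

Run:
```python
from h import *
go(.438,-.3536,.182,-3.3)
st=r.get_state();s=snap('wrist','w6.png');P=cloud(s)
M=R.from_quat(st['eef_rot']).as_matrix();T=(P-st['tool_pos'])@M
m=(T[...,0]>.05)&(T[...,0]<.2)&(abs(T[...,1])<.02)&(T[...,2]<.16);Q=P[m]
for x in(.5,.52,.54):
    q=Q[abs(Q[:,0]-x)<.005]
    if len(q)>9:print(x,'mid y',np.percentile(q[:,1],[3,97]).mean().round(4),'axis z',(np.percentile(q[:,2],95)-.013).round(4), 'want y',round(-.3525-.0572*(x-.42),4))
```

```text
now [ 0.4383 -0.3554  0.1859] psi -3.85 q [ 0.46  0.97  0.24  1.89 -0.6   0.35 -0.47] F [ 0.7  0.  -1. ] t 21.0
 shift tool [-0.0005 -0.0018  0.0039] spin -0.0096  shift if after spin [-0.0004 -0.0018  0.0039]
0.5 mid y -0.3586 axis z 0.0326 want y -0.3571
0.52 mid y -0.3597 axis z 0.0325 want y -0.3582
0.54 mid y -0.3633 axis z 0.0325 want y -0.3594
```

move_arm(rows=[[0,-0.0012,0.0015,0,0.01],[0,0,0.0015,0,0.01],[0,0,0.001,0,0.01],[0,0,0,0,0.01]], newtons=45)

```text
clock: 21.35
tool_pos: [0.4385, -0.3539, 0.1818]
eef_rot: [0.999, -0.034, 0.0, 0.0]
contact_force: [1.1, -0.3, -0.5]
opening: 0.281
finger_force: 45.0
```

move_arm(rows=[[0,0,0,0,0.027],[0,0,0,0,0.03],[0,0,0,0,0.034],[0,0,0,0,0.036],[0,0,0,0,0.036],[0,0,0,0,0.036]])

```text
clock: 21.85
tool_pos: [0.4384, -0.354, 0.1817]
eef_rot: [0.999, -0.034, 0.0, -0.0]
contact_force: [0.4, -0.5, 0.4]
opening: 0.408
finger_force: 0.0
```

move_arm(rows=[[0,0,-0.01,0,0.036],[0,0,-0.02,0,0.036],[0,0,-0.025,0,0.036],[0,0,-0.03,0,0.036],[0,0,-0.035,0,0.036],[0,0,-0.035,0,0.036],[0,0,0,0,0.036]])

```text
clock: 22.43
tool_pos: [0.4392, -0.3558, 0.3434]
eef_rot: [0.999, -0.034, 0.004, 0.004]
contact_force: [-0.2, -0.5, 0.6]
opening: 0.409
finger_force: 0.0
```

Run:
```python
from h import *
go(.55,.12,.42,90)
s=snap('wrist','w7.png');P=cloud(s);z=P[...,2]
m=(z>.03)&(z<.05)&(P[...,0]>.39)&(P[...,0]<.62)&(abs(P[...,1]+.357)<.022)
Q=P[m];print(np.round(np.percentile(Q[:,0],[0.2,99.8]),4))
for x in(.42,.46,.5,.56,.6):
    q=Q[abs(Q[:,0]-x)<.006]
    if len(q)>9:print(x,np.round(np.percentile(q[:,1],[3,97]),4),round(np.percentile(q[:,2],95),4))
```

```text
now [ 0.4392 -0.3558  0.3434] psi -3.92 q [ 0.34  0.74  0.44  1.84 -0.48  0.67 -0.57] F [-0.2 -0.5  0.6] t 22.4
 shift tool [ 0.0787 -0.4818 -0.0792] spin -1.6392  shift if after spin [ 0.4753  0.1115 -0.0792]
[0.4066 0.6012]
0.42 [-0.3638 -0.3408] 0.0413
0.46 [-0.3662 -0.3432] 0.0414
0.5 [-0.3687 -0.3456] 0.0414
0.56 [-0.3723 -0.3489] 0.0414
0.6 [-0.3747 -0.3512] 0.0417
```

View pics/w7.png

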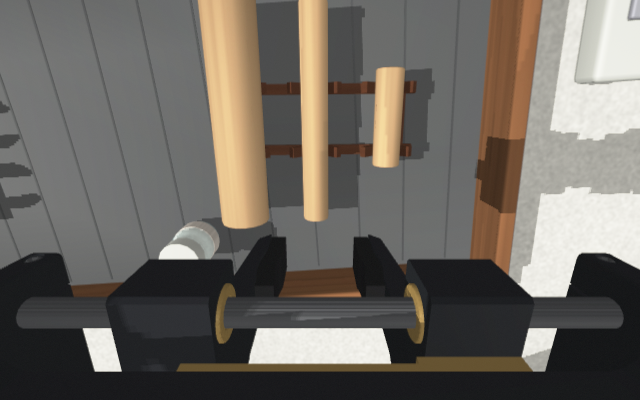

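The stick is back exactly in its notch. Now to the corks, with a look from above the ledge.

move_arm(rows=[[0,0,-0.016,-0.117,0.05],[0,0,-0.016,-0.117,0.05],[0,0,-0.016,-0.117,0.05],[0,0,-0.016,-0.117,0.05],[0,0,-0.016,-0.117,0.05],[0,0,0,-0.117,0.05],[0,0,0,-0.117,0.05]])

```text
clock: 23.07
tool_pos: [0.4382, -0.3539, 0.417]
eef_rot: [0.929, 0.37, 0.0, 0.0]
contact_force: [0.1, -0.3, -0.2]
opening: 0.567
finger_force: 0.0
```

move_arm(rows=[[0,0,0,-0.117,0.05],[0,0,0,-0.117,0.05],[0,0,0,-0.117,0.05],[0,0,0,-0.117,0.05],[0,0,0,-0.117,0.05],[0,0,0,-0.117,0.05],[0,0,0,-0.117,0.05],[0.034,0.008,0,0,0.05],[0.034,0.008,0,0,0.05],[0.034,0.008,0,0,0.05]])

```text
clock: 23.9
tool_pos: [0.4618, -0.2512, 0.4158]
eef_rot: [0.708, 0.706, -0.0, -0.001]
contact_force: [0.1, -0.3, 0.5]
opening: 0.567
finger_force: 0.0
```

move_arm(rows=[[0.034,0.008,0,0,0.05],[0.034,0.008,0,0,0.05],[0.034,0.008,0,0,0.05],[0.034,0.008,0,0,0.05],[0.034,0.008,0,0,0.05],[0.034,0.008,0,0,0.05],[0.034,0.008,0,0,0.05],[0.034,0.008,0,0,0.05],[0,0,0,0,0.05],[0,0,0,0,0.05]])

```text
clock: 24.73
tool_pos: [0.5263, 0.0225, 0.4158]
eef_rot: [0.705, 0.709, -0.0, -0.001]
contact_force: [-0.3, -0.5, -0.7]
opening: 0.569
finger_force: 0.0
```

```bash
cat >> h.py <<'E'
def tin(P):
    z=P[...,2];m=(z>.034)&(z<.055)&(P[...,1]>.23)&(P[...,1]<.48)&(P[...,0]>.36)&(P[...,0]<.70)
    k=cv2.morphologyEx(m.astype(np.uint8),cv2.MORPH_CLOSE,np.ones((3,3)))
    n,l,st,c=cv2.connectedComponentsWithStats(k,connectivity=8)
    i=1+np.argmax(st[1:,2]*st[1:,3]);Q=P[(l==i)&m];print('tin',cv2.minAreaRect((Q[:,:2]*1000).astype(np.float32)),len(Q))
E
python3 - <<'E'
from h import *
s=snap('wrist','w8.png');go(.5215,.1765,.30,90.5);P=cloud(s);ledge(P);tin(P);tin(cloud(snap('top')))
E
```

```text
now [0.526  0.0203 0.416 ] psi 90.07 q [-0.16  0.54  0.05  1.86 -0.04  0.75 -0.08] F [ 0.2 -0.5 -0.9] t 24.8
 shift tool [ 0.1563 -0.0041  0.1159] spin -0.0075  shift if after spin [ 0.1563 -0.003   0.1159]
0.6535 2209 y [0.1457 0.198 ] x [0.6358 0.6488 0.6689] z 0.0602
0.5875 2123 y [0.145  0.1976] x [0.57   0.585  0.6037] z 0.0602
0.5215 1965 y [0.1496 0.1976] x [0.5044 0.5213 0.5386] z 0.0602Traceback (most recent call last):
  File "<stdin>", line 2, in <module>
  File "h.py", line 41, in tin
    i=1+np.argmax(st[1:,2]*st[1:,3]);Q=P[(l==i)&m];print('tin',cv2.minAreaRect((Q[:,:2]*1000).astype(np.float32)),len(Q))
        ~~~~~~~~~^^^^^^^^^^^^^^^^^^^
    return _wrapfunc(a, 'argmax', axis=axis, out=out, **kwds)
    return bound(*args, **kwds)
ValueError: attempt to get argmax of an empty sequence
```

View pics/w8.png

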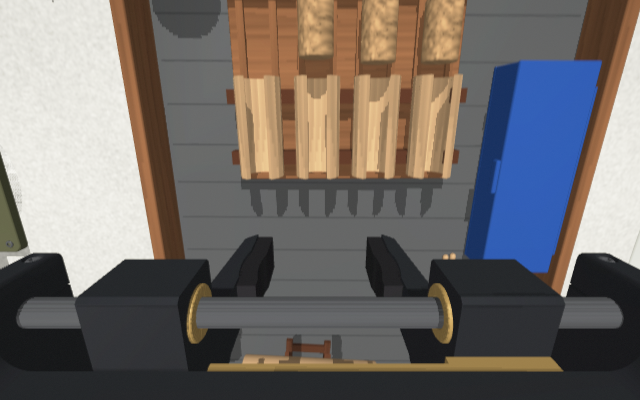

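The corks lie in their grooves at (317,28), (378,30) and (441,30); all tubes are clear. Moving over cork 3 and measuring the tin from the top camera.

move_arm(rows=[[0.026,-0.0005,0.015,-0.007,0.05],[0.026,-0.0005,0.015,0,0.05],[0.026,-0.0005,0.015,0,0.05],[0.026,-0.0005,0.015,0,0.05],[0.026,-0.0005,0.015,0,0.05],[0.026,-0.0005,0.015,0,0.05],[0,0,0,0,0.05],[0,0,0,0,0.05]])

```text
clock: 25.45
tool_pos: [0.5222, 0.1755, 0.3256]
eef_rot: [0.705, 0.71, -0.001, -0.001]
contact_force: [0.1, -0.2, -0.2]
opening: 0.567
finger_force: 0.0
```

```bash
sed -i 's/i=1+np.argmax/if n<2: print("no tin");return\n    i=1+np.argmax/' h.py
python3 - <<'E'
from h import *
go(.5213,.177,.196,90.5)
s=snap('wrist','w9.png');P=cloud(s);tin(P);P=cloud(snap('top','t3.png'));tin(P)
P=cloud(load('wrist'));z=P[...,2]
m=(P[...,1]>.225)&(P[...,1]<.5)&(P[...,0]>.36)&(P[...,0]<.72)&(z>.02)
Q=P[m];print(len(Q),np.round(np.percentile(Q,[1,50,99],axis=0),3).tolist())
E
```

```text
now [0.5222 0.1755 0.3256] psi 90.41 q [-0.45  0.71  0.06  1.87 -0.08  0.57 -0.33] F [ 0.1 -0.2 -0.2] t 25.4
 shift tool [ 0.0017 -0.0005  0.1296] spin -0.0016  shift if after spin [ 0.0017 -0.0005  0.1296]
tin ((548.137451171875, 312.1854553222656), (220.47055053710938, 35.990936279296875), 0.5361749529838562) 2412
no tin
4844 [[0.362, 0.227, 0.02], [0.509, 0.296, 0.038], [0.657, 0.331, 0.045]]
```

View pics/w9.png

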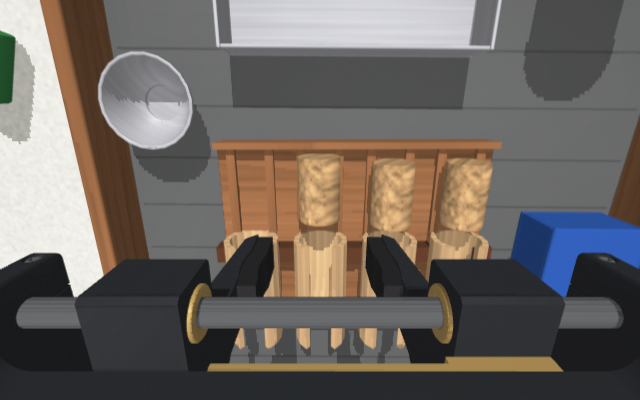

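Tin: near edge at y≈0.294, x 0.438–0.658, so centre ≈(0.548, 0.374). Cork 3 is centred between the fingers. Grasping it.

move_arm(rows=[[0.002,-0.0005,0.02,0,0.05],[0,0,0.025,0,0.05],[0,0,0.025,0,0.05],[0,0,0.025,0,0.05],[0,0,0.02,0,0.05],[0,0,0.01,0,0.05],[0,0,0.004,0,0.05],[0,0,0,0,0.05],[0,0,0,0,0.05]])

```text
clock: 26.3
tool_pos: [0.5227, 0.1773, 0.1987]
eef_rot: [0.705, 0.709, 0.001, 0.0]
contact_force: [1.0, -0.2, -0.1]
opening: 0.566
finger_force: 0.0
```

move_arm(rows=[[0,0,0,0,0.03],[0,0,0,0,0.03],[0,0,0,0,0.03],[0,0,0,0,0.03],[0,0,0,0,0.03]], newtons=12)

```text
clock: 26.72
tool_pos: [0.5226, 0.178, 0.1988]
eef_rot: [0.705, 0.709, 0.001, 0.0]
contact_force: [-0.8, -0.0, 6.7]
opening: 0.422
finger_force: 12.0
```

move_arm(rows=[[0,0,-0.01,0,0.03],[0,0,-0.02,0,0.03],[0,0,-0.025,0,0.03],[0,0,-0.025,0,0.03],[0,0,-0.025,0,0.03],[0,0,0,0,0.03],[0,0,0,0,0.03]])

```text
clock: 27.3
tool_pos: [0.5224, 0.1781, 0.3044]
eef_rot: [0.705, 0.709, 0.002, 0.001]
contact_force: [-0.9, 0.3, -1.1]
opening: 0.428
finger_force: 12.0
```

Run:
```python
from h import *
go(.508,.412,.300,90.5);print(r.get_state()['opening'],r.get_state()['finger_force'])
s=snap('wrist');P=cloud(s);tin(P);ledge(P)
```

```text
now [0.5224 0.1781 0.3044] psi 90.38 q [-0.45  0.74  0.06  1.89 -0.08  0.51 -0.33] F [-0.9  0.3 -1.1] t 27.3
 shift tool [ 0.234  -0.0128  0.0047] spin -0.002  shift if after spin [ 0.234  -0.0124  0.0047]
0.4279999526329239 11.995999664068222
tin ((547.9445190429688, 311.0567626953125), (220.51966857910156, 33.493988037109375), 0.4628787338733673) 2811
0.6535 3367 y [0.1475 0.2057] x [0.6357 0.6475 0.6679] z 0.06
0.5875 15324 y [0.153  0.2125] x [0.57   0.5936 0.601 ] z 0.2397
0.5215 18514 y [0.1704 0.2097] x [0.5041 0.5215 0.5387] z 0.2407
```

move_arm(rows=[[0.0293,-0.0016,0,0,0.03],[0.0293,-0.0016,0,0,0.03],[0.0293,-0.0016,0,0,0.03],[0.0293,-0.0016,0,0,0.03],[0.0293,-0.0016,0,0,0.03],[0.0293,-0.0016,0,0,0.03],[0.0293,-0.0016,0,0,0.03],[0.0293,-0.0016,0,0,0.03],[0,0,0,0,0.03],[0,0,0,0,0.03]])

```text
clock: 28.18
tool_pos: [0.5061, 0.4143, 0.3008]
eef_rot: [0.703, 0.711, -0.001, -0.001]
contact_force: [-0.3, -0.1, -0.7]
opening: 0.425
finger_force: 12.0
```

Run:
```python
from h import *
go(.508,.412,.1845,90.5)
s=snap('wrist');P=cloud(s);tin(P);z=P[...,2]
m=(z>.034)&(z<.055)&(P[...,1]>.26)&(P[...,1]<.48)&(P[...,0]>.36)&(P[...,0]<.72);Q=P[m]
print(len(Q),np.round(np.percentile(Q,[1,50,99],axis=0),3).tolist())
P=cloud(snap('side','s2.png'));tin(P)
```

```text
now [0.5061 0.4143 0.3008] psi 90.62 q [-0.82  0.86  0.12  1.57 -0.14  0.73 -0.62] F [-0.3 -0.1 -0.7] t 28.2
 shift tool [-0.0022  0.0022  0.1163] spin 0.002  shift if after spin [-0.0022  0.0022  0.1163]
tin ((548.1144409179688, 407.3460998535156), (97.07001495361328, 220.33848571777344), 89.83146667480469) 3161
4310 [[0.439, 0.364, 0.034], [0.654, 0.419, 0.043], [0.719, 0.456, 0.054]]
tin ((549.8885498046875, 374.8385314941406), (219.57846069335938, 173.46438598632812), 0.44080501794815063) 411
```

View pics/s2.png

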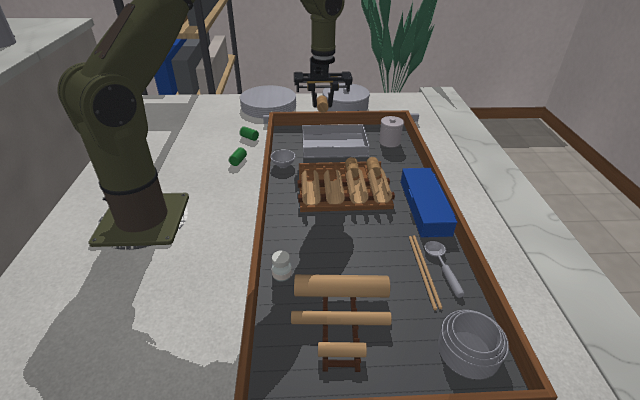

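The cork is held above the tin; tin centre is confirmed at (0.549, 0.3745). Lower and release.

move_arm(rows=[[-0.002,0.002,0.02,0,0.03],[0,0,0.025,0,0.03],[0,0,0.025,0,0.03],[0,0,0.02,0,0.03],[0,0,0.015,0,0.03],[0,0,0.008,0,0.03],[0,0,0.002,0,0.03],[0,0,0,0,0.03]])

```text
clock: 28.95
tool_pos: [0.5101, 0.4097, 0.1877]
eef_rot: [0.705, 0.709, -0.0, 0.0]
contact_force: [0.3, -0.5, -0.5]
opening: 0.427
finger_force: 12.0
```

move_arm(rows=[[0,0,0,0,0.042],[0,0,0,0,0.046],[0,0,0,0,0.05],[0,0,0,0,0.05],[0,0,0,0,0.05]])

```text
clock: 29.37
tool_pos: [0.5099, 0.4104, 0.1883]
eef_rot: [0.705, 0.709, 0.0, -0.0]
contact_force: [0.8, 0.1, -0.1]
opening: 0.563
finger_force: 0.0
```

move_arm(rows=[[0,0,-0.015,0,0.05],[0,0,-0.025,0,0.05],[0,0,-0.03,0,0.05],[0,0,-0.03,0,0.05],[0,0,-0.02,0,0.05],[0,0,0,0,0.05]])

```text
clock: 29.87
tool_pos: [0.5114, 0.4111, 0.314]
eef_rot: [0.705, 0.709, 0.005, 0.001]
contact_force: [0.0, 0.7, 0.2]
opening: 0.565
finger_force: 0.0
```

Run:
```python
from h import *
go(.5868,.1728,.300,90.5)
```

```text
now [0.5114 0.4111 0.314 ] psi 90.36 q [-0.81  0.84  0.13  1.56 -0.14  0.74 -0.62] F [0.  0.7 0.2] t 29.9
 shift tool [-0.2389  0.0738  0.013 ] spin -0.0024  shift if after spin [-0.239   0.0733  0.013 ]
```

move_arm(rows=[[-0.0299,0.0092,0.001,0,0.05],[-0.0299,0.0092,0.001,0,0.05],[-0.0299,0.0092,0.001,0,0.05],[-0.0299,0.0092,0.001,0,0.05],[-0.0299,0.0092,0.001,0,0.05],[-0.0299,0.0092,0.001,0,0.05],[-0.0299,0.0092,0.001,0,0.05],[-0.0299,0.0092,0.001,0,0.05],[0,0,0,0,0.05],[0,0,0,0,0.05]])

```text
clock: 30.7
tool_pos: [0.5855, 0.1687, 0.2999]
eef_rot: [0.706, 0.708, -0.001, 0.001]
contact_force: [-1.1, 1.4, -0.5]
opening: 0.563
finger_force: 0.0
```

Run:
```python
from h import *
go(.5868,.1728,.197,90.5)
s=snap('wrist');P=cloud(s);tin(P);ledge(P)
z=P[...,2];m=(z>.02)&(z<.06)&(P[...,1]>.33)&(P[...,1]<.44)&(P[...,0]>.45)&(P[...,0]<.65);print('in tin',m.sum(),np.round(np.percentile(P[m],[2,98],axis=0),3).tolist() if m.any() else '')
```

```text
now [0.5855 0.1687 0.2999] psi 90.10 q [-0.39  0.8   0.07  1.71 -0.08  0.63 -0.28] F [-1.1  1.4 -0.5] t 30.7
 shift tool [0.0043 0.0013 0.1028] spin -0.0069  shift if after spin [0.0043 0.0013 0.1028]
tin ((547.5741577148438, 305.2387390136719), (220.5846405029297, 21.010250091552734), 0.11355604231357574) 2909
0.6535 16525 y [0.1526 0.204 ] x [0.6359 0.6581 0.6676] z 0.2341
0.5875 14302 y [0.1514 0.2034] x [0.5703 0.5875 0.6047] z 0.2363
0.5215 15926 y [0.1674 0.2033] x [0.5061 0.5181 0.539 ] z 0.235
in tin 0
```

move_arm(rows=[[0.003,0.0015,0.02,-0.005,0.05],[0,0,0.025,0,0.05],[0,0,0.025,0,0.05],[0,0,0.018,0,0.05],[0,0,0.01,0,0.05],[0,0,0.004,0,0.05],[0,0,0,0,0.05],[0,0,0,0,0.05]])

```text
clock: 31.42
tool_pos: [0.5867, 0.1753, 0.1985]
eef_rot: [0.703, 0.711, 0.001, 0.0]
contact_force: [-0.8, 0.1, 0.0]
opening: 0.57
finger_force: 0.0
```

move_arm(rows=[[0,0,0,0,0.03],[0,0,0,0,0.03],[0,0,0,0,0.03],[0,0,0,0,0.03],[0,0,0,0,0.03]], newtons=12)

```text
clock: 31.83
tool_pos: [0.5869, 0.1747, 0.1988]
eef_rot: [0.703, 0.711, 0.001, 0.0]
contact_force: [-0.9, -0.6, 6.5]
opening: 0.425
finger_force: 12.0
```

move_arm(rows=[[0,0,-0.01,0,0.03],[0,0,-0.02,0,0.03],[0,0,-0.025,0,0.03],[0,0,-0.025,0,0.03],[0,0,-0.025,0,0.03],[0,0,0,0,0.03]])

```text
clock: 32.33
tool_pos: [0.588, 0.1747, 0.308]
eef_rot: [0.703, 0.711, 0.004, 0.002]
contact_force: [-0.0, 0.4, -0.7]
opening: 0.428
finger_force: 12.0
```

Run:
```python
from h import *
go(.592,.412,.300,90.5)
s=snap('wrist');tin(cloud(s));P=cloud(snap('side'));tin(P)
```

```text
now [0.588  0.1747 0.308 ] psi 90.64 q [-0.4   0.8   0.07  1.7  -0.08  0.64 -0.28] F [-0.   0.4 -0.7] t 32.3
 shift tool [0.2372 0.0065 0.0086] spin 0.0024  shift if after spin [0.2372 0.006  0.0086]
tin ((547.9252319335938, 309.3404846191406), (220.7041015625, 31.21714210510254), 0.7328422665596008) 2727
tin ((550.6212158203125, 342.0581970214844), (105.44407653808594, 218.15704345703125), 89.048095703125) 207
```

move_arm(rows=[[0.0296,0.0008,0,0,0.03],[0.0296,0.0008,0,0,0.03],[0.0296,0.0008,0,0,0.03],[0.0296,0.0008,0,0,0.03],[0.0296,0.0008,0,0,0.03],[0.0296,0.0008,0,0,0.03],[0.0296,0.0008,0,0,0.03],[0.0296,0.0008,0,0,0.03],[0,0,0,0,0.03],[0,0,0,0,0.03]])

```text
clock: 33.27
tool_pos: [0.5884, 0.4136, 0.3005]
eef_rot: [0.702, 0.713, -0.001, -0.001]
contact_force: [-0.0, -0.1, -0.3]
opening: 0.431
finger_force: 12.0
```

Run:
```python
from h import *
go(.592,.412,.187,90.5)
s=snap('wrist');tin(cloud(s));P=cloud(snap('side'));tin(P)
```

```text
now [0.5884 0.4136 0.3005] psi 90.90 q [-0.73  0.94  0.12  1.33 -0.13  0.88 -0.56] F [-0.  -0.1 -0.3] t 33.3
 shift tool [-0.0016  0.004   0.1135] spin 0.0069  shift if after spin [-0.0016  0.004   0.1135]
tin ((548.1749267578125, 404.803466796875), (220.75413513183594, 101.93549346923828), 0.1279434859752655) 3177
tin ((549.74609375, 374.6712951660156), (219.516357421875, 170.6392364501953), 0.33472582697868347) 495
```

move_arm(rows=[[-0.0016,0.003,0.02,0.005,0.03],[0,0,0.025,0,0.03],[0,0,0.025,0,0.03],[0,0,0.02,0,0.03],[0,0,0.015,0,0.03],[0,0,0.007,0,0.03],[0,0,0.002,0,0.03],[0,0,0,0,0.03]])

```text
clock: 34.03
tool_pos: [0.5935, 0.4093, 0.1888]
eef_rot: [0.705, 0.709, -0.0, 0.0]
contact_force: [0.1, 0.6, -0.1]
opening: 0.429
finger_force: 12.0
```

move_arm(rows=[[0,0,0,0,0.042],[0,0,0,0,0.046],[0,0,0,0,0.05],[0,0,0,0,0.05],[0,0,0,0,0.05]])

```text
clock: 34.45
tool_pos: [0.5932, 0.41, 0.1894]
eef_rot: [0.705, 0.709, 0.0, 0.0]
contact_force: [0.5, 0.4, 0.7]
opening: 0.565
finger_force: 0.0
```

move_arm(rows=[[0,0,-0.015,0,0.05],[0,0,-0.025,0,0.05],[0,0,-0.03,0,0.05],[0,0,-0.03,0,0.05],[0,0,-0.02,0,0.05],[0,0,0,0,0.05]])

```text
clock: 34.95
tool_pos: [0.5949, 0.4107, 0.3158]
eef_rot: [0.705, 0.709, 0.006, 0.001]
contact_force: [-0.7, 0.5, 1.9]
opening: 0.57
finger_force: 0.0
```

Run:
```python
from h import *
go(.653,.1735,.300,90.5)
```

```text
now [0.5949 0.4107 0.3158] psi 90.37 q [-0.73  0.92  0.12  1.32 -0.13  0.89 -0.57] F [-0.7  0.5  1.9] t 35.0
 shift tool [-0.2377  0.0564  0.0149] spin -0.0023  shift if after spin [-0.2378  0.0559  0.0149]
```

move_arm(rows=[[-0.0295,0.007,0.001,0,0.05],[-0.0295,0.007,0.001,0,0.05],[-0.0295,0.007,0.001,0,0.05],[-0.0295,0.007,0.001,0,0.05],[-0.0295,0.007,0.001,0,0.05],[-0.0295,0.007,0.001,0,0.05],[-0.0295,0.007,0.001,0,0.05],[-0.0295,0.007,0.001,0,0.05],[0,0,0,0,0.05],[0,0,0,0,0.05],[0,0,0,0,0.05]])

```text
$.rows: bad value
```

Run:
```python
from h import *
go(.653,.1735,.198,90.5);P=cloud(snap('wrist'));tin(P)
```

```text
now [0.5949 0.4107 0.3158] psi 90.37 q [-0.73  0.92  0.12  1.32 -0.13  0.89 -0.57] F [-0.7  0.5  1.9] t 35.0
 shift tool [-0.2383  0.0555  0.1169] spin -0.0023  shift if after spin [-0.2384  0.0549  0.1169]
tin ((548.1110229492188, 401.38665771484375), (220.37339782714844, 108.69634246826172), 0.12693485617637634) 2766
```

move_arm(rows=[[-0.0295,0.007,0.001,0,0.05],[-0.0295,0.007,0.001,0,0.05],[-0.0295,0.007,0.001,0,0.05],[-0.0295,0.007,0.001,0,0.05],[-0.0295,0.007,0.001,0,0.05],[-0.0295,0.007,0.001,0,0.05],[-0.0295,0.007,0.001,0,0.05],[-0.0295,0.007,0.001,0,0.05],[0,0,0,0,0.05],[0,0,0,0,0.05]])

```text
clock: 35.83
tool_pos: [0.6508, 0.1712, 0.2999]
eef_rot: [0.706, 0.708, -0.001, 0.0]
contact_force: [-0.0, 0.3, -0.3]
opening: 0.57
finger_force: 0.0
```

Run:
```python
from h import *
go(.653,.1735,.198,90.5);P=cloud(snap('wrist'));tin(P);ledge(P)
```

```text
now [0.6508 0.1712 0.2999] psi 90.11 q [-0.37  0.88  0.08  1.5  -0.08  0.77 -0.25] F [-0.   0.3 -0.3] t 35.8
 shift tool [0.0025 0.0023 0.1019] spin -0.0068  shift if after spin [0.0025 0.0024 0.1019]
tin ((547.676513671875, 305.58380126953125), (22.720666885375977, 220.52125549316406), 89.57372283935547) 2814
0.6535 14316 y [0.1523 0.2042] x [0.6363 0.6535 0.6708] z 0.2364
0.5875 16352 y [0.17   0.2057] x [0.5715 0.5855 0.605 ] z 0.2351
0.5215 0
```

move_arm(rows=[[0.002,0.0022,0.02,-0.005,0.05],[0,0,0.025,0,0.05],[0,0,0.025,0,0.05],[0,0,0.018,0,0.05],[0,0,0.01,0,0.05],[0,0,0.004,0,0.05],[0,0,0,0,0.05],[0,0,0,0,0.05]])

```text
clock: 36.55
tool_pos: [0.6532, 0.177, 0.1995]
eef_rot: [0.703, 0.711, 0.001, 0.0]
contact_force: [0.2, -0.2, 0.2]
opening: 0.566
finger_force: 0.0
```

move_arm(rows=[[0,0,0,0,0.03],[0,0,0,0,0.03],[0,0,0,0,0.03],[0,0,0,0,0.03],[0,0,0,0,0.03]], newtons=12)

```text
clock: 36.97
tool_pos: [0.6534, 0.1764, 0.2]
eef_rot: [0.703, 0.711, 0.001, 0.0]
contact_force: [-0.5, 0.3, 5.3]
opening: 0.425
finger_force: 12.0
```

move_arm(rows=[[0,0,-0.01,0,0.03],[0,0,-0.02,0,0.03],[0,0,-0.025,0,0.03],[0,0,-0.025,0,0.03],[0,0,-0.025,0,0.03],[0,0,0,0,0.03]])

```text
clock: 37.47
tool_pos: [0.6546, 0.1763, 0.3096]
eef_rot: [0.703, 0.711, 0.004, 0.002]
contact_force: [1.5, 0.8, -0.3]
opening: 0.428
finger_force: 12.0
```

Run:
```python
from h import *
go(.549,.337,.315,90.5)
s=snap('wrist');tin(cloud(s));P=cloud(snap('side'));tin(P)
```

```text
now [0.6546 0.1763 0.3096] psi 90.64 q [-0.37  0.87  0.08  1.48 -0.08  0.78 -0.25] F [ 1.5  0.8 -0.3] t 37.5
 shift tool [ 0.1618 -0.1038 -0.006 ] spin 0.0024  shift if after spin [ 0.1616 -0.1042 -0.006 ]
tin ((547.739013671875, 310.13848876953125), (220.44976806640625, 30.323955535888672), 0.009911691769957542) 2690
tin ((549.8847045898438, 373.80340576171875), (219.5403289794922, 169.4882049560547), 0.45579993724823) 572
```

move_arm(rows=[[0.025,-0.0208,-0.003,0,0.03],[0.025,-0.0208,-0.003,0,0.03],[0.025,-0.0208,0,0,0.03],[0,-0.0208,0,0,0.03],[0,-0.0208,0,0,0.03],[0,0,0,0,0.03],[0,0,0,0,0.03]])

```text
clock: 38.15
tool_pos: [0.5467, 0.2501, 0.3086]
eef_rot: [0.703, 0.712, -0.002, -0.001]
contact_force: [-0.1, -0.8, -1.2]
opening: 0.427
finger_force: 12.0
```

Run:
```python
from h import *
s=snap('wrist','w10.png')
go(.549,.337,.1875,90.5);P=cloud(s);tin(P);z=P[...,2]
m=(z>.022)&(z<.06)&(P[...,1]>.31)&(P[...,1]<.44)&(P[...,0]>.447)&(P[...,0]<.65);Q=P[m]
print(m.sum(),np.round(np.percentile(Q,[1,99],axis=0),3).tolist() if m.any() else '')
```

```text
now [0.548  0.2497 0.3089] psi 90.67 q [-0.55  0.78  0.09  1.73 -0.11  0.63 -0.39] F [ 0.5 -0.5 -0.5] t 38.2
 shift tool [0.0874 0.0022 0.1213] spin 0.0029  shift if after spin [0.0874 0.0019 0.1213]
tin ((548.0595703125, 347.6519775390625), (220.71853637695312, 105.23753356933594), 0.13171988725662231) 3803
3321 [[0.493, 0.38, 0.023], [0.61, 0.4, 0.046]]
```

View pics/w10.png

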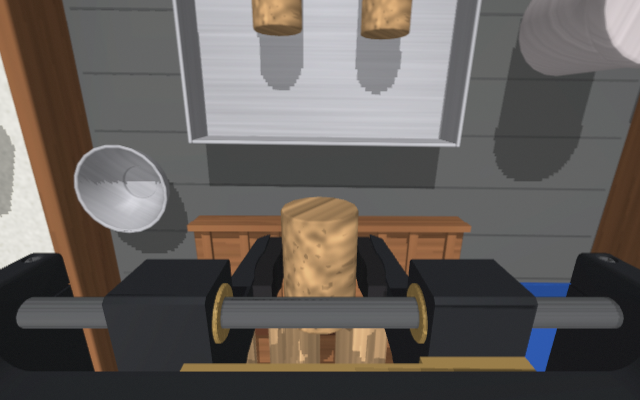

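Both corks stay put in the tin (277,15) and (387,15), and the near half is free. Place the last one there.

move_arm(rows=[[0.029,0.001,0,0,0.03],[0.029,0,0,0,0.03],[0.029,0,0,0,0.03],[0,0,0,0,0.03],[0,0,0,0,0.03],[0,0,0,0,0.03]])

```text
clock: 38.7
tool_pos: [0.5489, 0.3359, 0.3091]
eef_rot: [0.703, 0.711, -0.0, 0.001]
contact_force: [0.0, 0.1, -0.3]
opening: 0.425
finger_force: 12.0
```

move_arm(rows=[[0,0,0.02,0,0.03],[0,0,0.025,0,0.03],[0,0,0.025,0,0.03],[0,0,0.02,0,0.03],[0,0,0.017,0,0.03],[0,0,0.01,0,0.03],[0,0,0.002,0,0.03],[0,0,0,0,0.03]])

```text
clock: 39.37
tool_pos: [0.5485, 0.3358, 0.1904]
eef_rot: [0.704, 0.711, -0.001, 0.0]
contact_force: [-0.1, 0.0, -0.9]
opening: 0.429
finger_force: 12.0
```

Run:
```python
from h import *
go(.549,.337,.1875,90.5)
```

```text
now [0.5485 0.3358 0.1904] psi 90.57 q [-0.66  1.    0.08  1.64 -0.14  0.51 -0.49] F [-0.1  0.  -0.9] t 39.4
 shift tool [0.0012 0.0005 0.0029] spin 0.0013  shift if after spin [0.0012 0.0005 0.0029]
```

move_arm(rows=[[0,0,0.002,0,0.03],[0,0,0,0,0.042],[0,0,0,0,0.046],[0,0,0,0,0.05],[0,0,0,0,0.05],[0,0,0,0,0.05]])

```text
clock: 39.87
tool_pos: [0.5481, 0.3372, 0.1891]
eef_rot: [0.703, 0.711, 0.0, 0.0]
contact_force: [-0.4, -0.5, 0.3]
opening: 0.567
finger_force: 0.0
```

move_arm(rows=[[0,0,-0.015,0,0.05],[0,0,-0.025,0,0.05],[0,0,-0.03,0,0.05],[0,0,-0.035,0,0.05],[0,0,-0.035,0,0.05],[0,0,-0.035,0,0.05],[0,0,-0.03,0,0.05]])

```text
clock: 40.45
tool_pos: [0.5479, 0.3368, 0.3976]
eef_rot: [0.703, 0.711, 0.001, 0.0]
contact_force: [-0.1, 0.5, -0.8]
opening: 0.571
finger_force: 0.0
```

move_arm(rows=[[-0.03,0,0,0,0.05],[-0.03,0,0,0,0.05],[-0.03,0,0,0,0.05],[-0.03,0,0,0,0.05],[-0.03,0,0,0,0.05],[-0.03,0,0,0,0.05],[-0.03,0,0,0,0.05],[-0.03,0,0,0,0.05],[-0.02,0,0,0,0.05],[0,0,0,0,0.05]])

```text
clock: 41.28
tool_pos: [0.5509, 0.071, 0.3951]
eef_rot: [0.706, 0.708, -0.001, 0.002]
contact_force: [0.1, -0.6, -0.1]
opening: 0.565
finger_force: 0.0
```

Run:
```python
from h import *
go(.549,.337,.1875,90.5)
s=snap('top','t4.png');c=cv2.cvtColor(s['color'],cv2.COLOR_RGB2BGR)
cv2.imwrite('pics/t4c.png',cv2.resize(c[90:290,105:525],None,fx=1.9,fy=1.9,interpolation=cv2.INTER_CUBIC))
```

```text
now [0.5509 0.071  0.3951] psi 90.18 q [-0.27  0.61  0.1   1.8  -0.08  0.74 -0.13] F [ 0.1 -0.6 -0.1] t 41.3
 shift tool [ 0.2668 -0.0013  0.2066] spin -0.0056  shift if after spin [2.668e-01 2.000e-04 2.066e-01]
```

View pics/t4c.png

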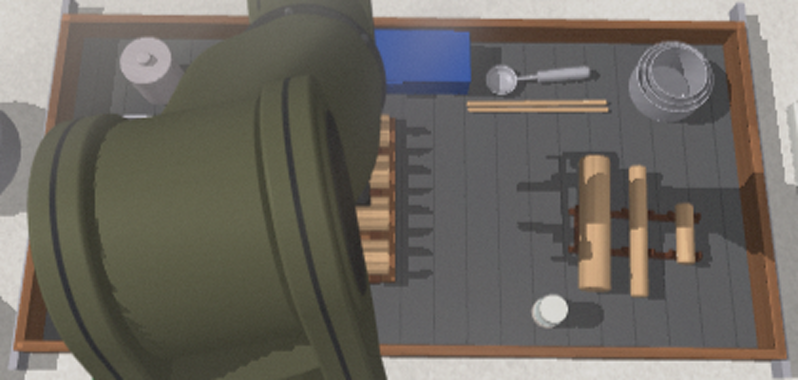

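The sticks, spoon, chopsticks and jar are in place, but the arm hides the tin. I have used up the picture allowance (one over, by my count), so I'll check the tin by numbers.

move_arm(rows=[[0.02,0,-0.01,0,0.05],[0.03,0,0,0,0.05],[0.03,0,0,0,0.05],[0.03,0,0,0,0.05],[0.02,0,0,0,0.05],[0,0,0,0,0.05],[0,0,0,0,0.05]])

```text
clock: 41.92
tool_pos: [0.5487, 0.2098, 0.4041]
eef_rot: [0.701, 0.713, 0.001, -0.0]
contact_force: [0.1, -0.6, -0.0]
opening: 0.568
finger_force: 0.0
```

Run:
```python
from h import *
P=cloud(snap('wrist'));tin(P);z=P[...,2]
m=((z>.02)&(z<.06)&(P[...,1]>.302)&(P[...,1]<.445)&(P[...,0]>.447)&(P[...,0]<.65)).astype(np.uint8)
n,l,st,c=cv2.connectedComponentsWithStats(m)
for i in range(1,n):
    if st[i,4]>100: Q=P[l==i];print(st[i].tolist(),np.round(np.percentile(Q,[1,99],axis=0),3).tolist())
P=cloud(snap('side'));tin(P);ledge(P)
z=P[...,2];m=(z>.035)&(z<.06)&(P[...,1]>.302)&(P[...,1]<.445)&(P[...,0]>.447)&(P[...,0]<.65);print(m.sum(),np.round(np.percentile(P[m],[1,99],axis=0),3).tolist())
```

```text
tin ((566.113037109375, 335.6979675292969), (220.75730895996094, 105.22508239746094), 0.6844561696052551) 1724
[230, 0, 13, 90, 731] [[0.457, 0.303, 0.02], [0.46, 0.387, 0.045]]
[276, 0, 37, 24, 869] [[0.501, 0.37, 0.022], [0.538, 0.388, 0.046]]
[356, 0, 37, 28, 979] [[0.584, 0.368, 0.022], [0.62, 0.389, 0.046]]
[312, 36, 36, 55, 1869] [[0.538, 0.303, 0.026], [0.575, 0.354, 0.046]]
tin ((567.9561767578125, 363.6468811035156), (169.982666015625, 219.87710571289062), 89.5347671508789) 688
0.6535 40 y [0.1713 0.2081] x [0.6356 0.6388 0.6439] z 0.3451
0.5875 589 y [0.173  0.2073] x [0.57   0.5814 0.6036] z 0.4952
0.5215 1065 y [0.1713 0.2036] x [0.5069 0.5232 0.5389] z 0.4973
398 [[0.458, 0.305, 0.035], [0.645, 0.444, 0.047]]
```

The tin was knocked aside by about 2 cm, and all three corks are still flat inside it. The ledge readings at z above 0.3 are the arm, not corks. Handing in.

```bash
python3 -c "
from plant import r
print(r.finish_job())"
```

```text
the job is handed in; nothing more can be done
None
```

I pushed the three jammed corks out onto the ledge and put them in the tin, and the slim stick is back in its notch. The fourth tube was empty. I viewed 15 pictures, one over the limit of 14.

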